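# Snap the dust cover onto the sprung weigh cell

### The job

Put the blue dust cover on the weigh cell, turned so that the gap in its skirt goes over the cell's round connector, and press it straight down until both orange clips have snapped under the cell's rim and the cover sits fully home. The cell floats on a spring and gives under your hand: press until the clips catch, but never push it right down towards its stop. Let go, and leave the weight, the red-capped vial and the beaker standing where they are.

Things in the scene. Friction and masses are not known exactly. Their poses are not given: they have to be found in the camera images.
- cover: Loose blue dust cover, about 220 g, 85 x 110 x 68 mm high, upright, standing on its skirts. Origin: centre of its underside. The seating plane that rests on the cell's rim is 18 mm above the origin, the flat top 42 mm above it. Orange clips at the +y and -y ends, skirts on the +x and -x sides; they clear the rim by 1.5 mm a side, feet flared 3 mm more; the clips' slopes forgive 3 mm.
- cover_rib (a point): Centre of the upper edge of the white grip rib on the cover's top, 68 mm above the cover's origin. The rib is 12 mm thick along the cover's x, 50 mm long along its y and stands 26 mm above the flat top (76 x 96 mm).
- cover_gap (a point): Middle of the 24 mm wide gap in the cover's +x skirt, at (41, 0, 6) mm in the cover's frame; shows which way the cover faces. The other skirt has no gap.
- clip_a (a joint): Orange spring clip at the cover's +y end, 22 mm wide, hinged at the cover's top, hook at the bottom. 0 = closed (rest), rad outward; about 0.09 as its hook rides over the rim, then it snaps back to near 0 under the rim.
- clip_b (a joint): The same clip at the cover's -y end, with the same values.
- mount: Dark steel base plate of the weigh cell, 120 x 136 x 10 mm, fixed to the bench. Origin: centre of its underside on the bench; same axes as the cell.
- cell_rim (a point): Centre of the top face of the weigh cell's aluminium rim, 76 mm above the bench unloaded. The rim, 76 mm along x, 96 mm along y, 4 mm thick, overhangs the cell's body by 5 to 6 mm; clips hook under its +y and -y edges. A 52 mm wide pan stands 8 mm above it. Cover home: same axes as the cell, cover origin 18 mm below this point. Just laid on, it stops about 10 mm higher, on the clips' slopes.
- cell_connector (a point): Outer end of the cell's round black and steel connector, 15 mm thick, sticking out level on the cell's +x side to 52 mm from the centre, its axis 11.5 mm below the rim's top. The cover's gap goes over it; turned the other way the cover cannot go down.
- cell (a joint): How far the cell has sunk on its spring, m: 0 unloaded, hard stop at 0.030; about 0.9 N per mm, from about 0.5 N on. The clips catch at a push of 7 to 18 N beside the cover's weight, different from time to time, so the cell sinks well before they catch; then the push drops suddenly by 3 N or more. Sinking beyond 0.026 (about 24 N in all) overloads the cell.
- weight_100g: Polished calibration weight, 24 x 24 x 42 mm, upright on the bench; origin at the centre of its underside. Leave it alone.
- vial_red: Small glass vial with a red cap, 25 x 25 x 54 mm, upright on the bench; origin at the centre of its underside. Leave it alone.
- beaker: Small glass beaker, 46 x 46 x 60 mm, upright on the bench; origin at the centre of its underside. Leave it alone.
Not all that is in view belongs to the job. Of the things like the cover, leave any that is turquoise; of the rest the larger one is meant.

How it is judged (in metres and radians):
At the end, for the whole second after the job is handed in: The cover sits home on the cell's rim: its seating plane no more than 2 mm above the rim, within 4 mm of centre, level within 0.05 rad, its gap on the connector's side; both clips closed again (below 0.04 rad) under the rim; the cell risen again (sunk less than 8 mm); the cover at rest (z of cover in the frame of cell_rim between -0.0205 and -0.016 m and x of cover in the frame of cell_rim between -0.004 and 0.004 m and y of cover in the frame of cell_rim between -0.004 and 0.004 m and x of cover_gap in the frame of cell_rim above 0.03 m and angle between the z axis of cover and the z axis of cell_rim, either way round below 0.05 rad and value of joint each of clip_a, clip_b below 0.04 rad and value of joint cell below 0.008 m and linear speed of cover below 0.02 m/s); the robot touches nothing.
It fails at once if the weigh cell was overloaded: pushed more than 26 mm down (value of joint cell above 0.026 m).
It fails at once if the 100 g weight was moved by more than 30 mm or tipped (distance of weight_100g from where it was at the start of the episode above 0.03 m or angle between weight_100g's own z axis and vertical above 0.4 rad).
It fails at once if the red-capped vial was moved by more than 30 mm or tipped (distance of vial_red from where it was at the start of the episode above 0.03 m or angle between vial_red's own z axis and vertical above 0.4 rad).
It fails at once if the beaker was moved by more than 30 mm or tipped (distance of beaker from where it was at the start of the episode above 0.03 m or angle between beaker's own z axis and vertical above 0.4 rad).
It also fails if it takes over 58 s, if anything falls off the work surface, if the arm or the gripper's body presses on something with over 40 N, if the wrist force passes 120 N, or if a joint passes its speed limit or range.

### The arm

A 6-joint arm with a two-finger parallel gripper is mounted at the origin on a cart in front of the work surface, level with it; the furniture and walls round the work are solid. World frame = base frame: x ahead of the robot, y to its left, z up, the work surface at z = 0. Lengths are in mm, angles in degrees, forces in N, time in s.
With the tool pointing down it reaches from about 300 to 875 mm from the base axis. Payload 6.4 kg.
Tool frame: the origin (TCP) lies between the finger pads; the fingertips stand 17 mm ahead of it and the grasp point (between the pads) lies 2 mm behind it; y points along the fingers, z is the direction in which the jaws open and shut, and the axes are right-handed (so a half turn about y gives the same grasp; the last joint's range is limited). The gripper opens to 85 mm and grips with 20 to 120 N. Pads are 22 mm wide; open, the fingers measure 114 mm over their backs; the gripper's body (76 mm by 85 mm) begins 54 mm behind the grasp point. The pads swing forward as they close: fully open they stand 13 mm farther back than shut.
Start: joints at [-85.56, 10.359, 92.074, -0, 77.567, -11.82], TCP at [161.019, -552.009, 248.288] pointing down, gripper open.
Joint ranges: [-171.53, 171.53], [-51.25, 118.39], [17.06, 147.69], [-65.23, 245.23], [0, 150.52], [-178.68, 178.68]. Speed limits (degrees/s): [147.25, 147.25, 172.46, 180, 180, 180].

### API

Orientations are given as a 3x3 rotation matrix whose columns are the frame's x, y, z axes.
In Python, from workcell import manip gives the robot as it stands. The module is installed in compiled form; this text tells all that it offers.
- The arm moves only by the tool move_arm, never from a script. Its argument "commands" is a list of rows, each a list of 5 numbers: the shift along the tool's x, y, z in cm, then the turn about the tool's y in degrees, then the finger opening in cm, from 0 to 8.54. A call has 1 to 20 rows; each row shifts and turns the pose as measured when the row begins, along the tool's axes as they then stand; what a row does not reach is not made up. A row lasts 1/8 s, in which the tool goes at most 62.5 mm and 10.7 degrees, less where a joint would pass 70% of its speed; a pose out of reach is approached as far as the arm can. A call with a gripper value outside its range is refused whole. The fingers move at their own pace and stop on an object; the grip force is fixed at half the most. Time passes only in rows, so rows that do not move let the fingers close. It gives the time, the measured TCP pose, the force and the opening at its end, in the units of the state.
- manip.sense(): the state, without advancing time (a new reading comes with each control period).
- manip.read_camera(name): name is "scene" or "top" or "wrist"; returns a dict with "frame" (480x640x3 uint8, blue, green, red), "fovy" (degrees; the focal length in pixels is half the picture's height over the tangent of half this angle, whatever the lens; pixels are square), "cx", "cy" (the principal point, pixels), "dist" ([k1, k2, p1, p2, k3] as OpenCV has them; the pictures are not rectified), "extrinsics" (4x4, takes a point from camera to world coordinates); the wrist camera has in their place "hand_eye" (4x4, takes a point from camera to tool coordinates, whose origin is the TCP and whose axes are the tool frame's). Camera axes: x right, y down, z forward; pixel columns grow to the right and rows downward; lengths in mm; the calibration is good to about 2 mm. A picture is of the moment at which its call begins: read the wrist's pose just before it. There is no depth.
- manip.sign_off(): hands the job in, once; it reports no verdict.
The state is a dict: "t": time; "joint_pos": joint angles; "dq": joint speeds; "effort": joint torques, N m; "tcp_pos": TCP position; "eef_rot": TCP orientation; "force": force on the tool from outside, world axes, zero at the start; "moment": the same for the moment, N m; "grip_width": opening from 0.0 (shut) to 1.0 (fully open).
Only numpy, scipy, OpenCV 4.12 (cv2) and the standard library are available. Lean on these libraries where they do the work, as an engineer would, in place of code of your own. Each camera call takes 0.05 s, during which the arm holds its last target.

## Working session

There is one attempt and no reset: what is moved stays moved. The work goes in short steps, Python scripts to look and compute and a tool call to move; the robot and the scene stay as the last step left them, time stands still between calls to the robot, and variables do not carry over. Pictures are saved under pics/ and viewed, and the job is handed in when it is done.

Besides the shell and the picture viewer there is one more tool, called as name(argument=value, ...) on one line, values as JSON. move_arm: Moves the arm, as the interface text tells. Its arguments: {"type":"object","properties":{"commands":{"type":"array"}},"required":["commands"]}

```bash
mkdir -p pics; cat > h.py <<'E'
from workcell import manip
import numpy as np, cv2
def K(c):
    f=c["frame"].shape[0]/2/np.tan(np.radians(c["fovy"])/2)
    return np.array([[f,0,c["cx"]],[0,f,c["cy"]],[0,0,1.]]),np.array(c["dist"],float)
def ext(c,s=None):
    if "extrinsics" in c: return np.array(c["extrinsics"],float)
    T=np.eye(4);T[:3,:3]=np.array(s["eef_rot"]).reshape(3,3);T[:3,3]=s["tcp_pos"]
    return T@np.array(c["hand_eye"])
def plane(c,E,uv,z):
    k,d=K(c);p=cv2.undistortPoints(np.array(uv,float).reshape(-1,1,2),k,d).reshape(-1,2)
    r=np.c_[p,np.ones(len(p))]@E[:3,:3].T;o=E[:3,3]
    return o+r*((z-o[2])/r[:,2])[:,None]
def proj(c,E,P):
    k,d=K(c);R=E[:3,:3].T;t=-R@E[:3,3]
    return cv2.projectPoints(np.array(P,float).reshape(-1,1,3),cv2.Rodrigues(R)[0],t,k,d)[0].reshape(-1,2)
E
python3 - <<'E'
from h import *
s=manip.sense();print(s)
for n in ["scene","top","wrist"]:
    c=manip.read_camera(n);cv2.imwrite(f"pics/{n}0.png",c["frame"]);print(n,{k:v for k,v in c.items() if k!="frame"})
E
```

```text
{'t': 0.0, 'joint_pos': array([-8.55610100e+01,  1.04009309e+01,  9.21292243e+01, -2.87455625e-04,
        7.75687992e+01, -1.18191704e+01]), 'dq': array([ 0.02693322, -0.02809899,  0.01801247, -0.07161893,  0.05145931,
       -0.06332925]), 'effort': array([-5.51341564e-04, -4.44875300e+01, -3.51337874e+01, -3.98837037e-04,
        9.14860022e-03, -6.32143596e-06]), 'tcp_pos': array([ 160.96463442, -551.48119625,  247.4140941 ]), 'eef_rot': array([[-9.60009711e-01, -1.38556312e-04,  2.79966669e-01],
       [-2.79966486e-01,  1.72151878e-03, -9.60008231e-01],
       [-3.48952679e-04, -9.99998509e-01, -1.69146587e-03]]), 'force': array([ 0.43752349,  0.46863738, -0.26206011]), 'moment': array([ 0.00762928, -0.00721441,  0.04439497]), 'grip_width': 0.9979760904444058}
scene {'fovy': 54.92620953821162, 'cx': 319.82564583935374, 'cy': 243.7353233410722, 'dist': array([0.01766508, 0.        , 0.        , 0.        , 0.        ]), 'extrinsics': array([[ 8.02968208e-01, -4.52086209e-01,  3.88407153e-01,
         2.77946649e+02],
       [-5.96021846e-01, -6.09189888e-01,  5.23111498e-01,
   
[... 533 characters left out ...]
e+01],
       [-3.55772261e-03, -1.04053119e-01, -9.94565378e-01,
         1.21316316e+03],
       [ 0.00000000e+00,  0.00000000e+00,  0.00000000e+00,
         1.00000000e+00]])}
wrist {'fovy': 61.367975823673355, 'cx': 323.6949414025821, 'cy': 251.57408885432946, 'dist': array([-0.02808201,  0.        ,  0.        ,  0.        ,  0.        ]), 'hand_eye': array([[-1.95284363e-04,  9.60131886e-01,  2.79547354e-01,
        -7.14748768e+01],
       [ 2.29343907e-04, -2.79547309e-01,  9.60131892e-01,
        -1.25135266e+02],
       [ 9.99999955e-01,  2.51611227e-04, -1.65609180e-04,
        -4.01443371e-01],
       [ 0.00000000e+00,  0.00000000e+00,  0.00000000e+00,
         1.00000000e+00]])}
```

View pics/scene0.png

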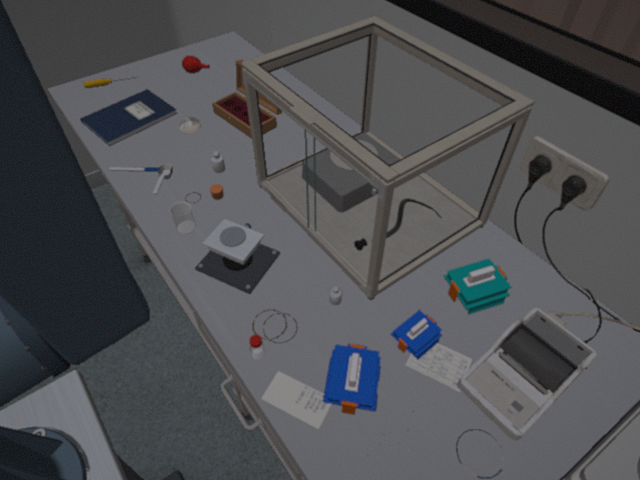

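View pics/top0.png

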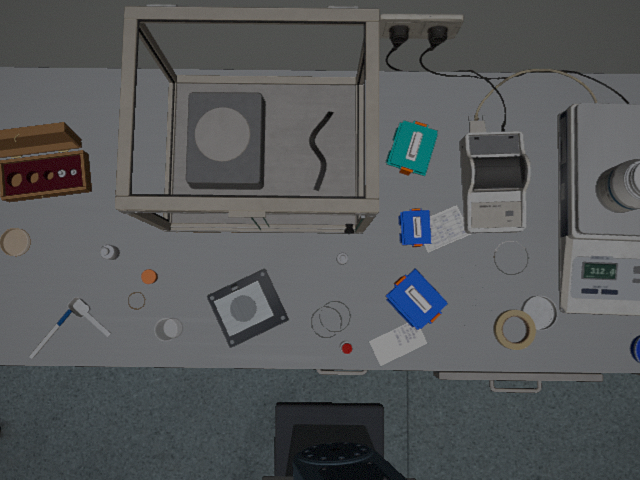

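```bash
python3 - <<'E'
from h import *
a=cv2.imread("pics/top0.png");b=cv2.imread("pics/scene0.png")
f=lambda i,x,y,w,h,s:cv2.resize(i[y:y+h,x:x+w],None,fx=s,fy=s,interpolation=cv2.INTER_CUBIC)
v=np.vstack([np.hstack([f(a,195,255,100,75,4),f(a,370,255,100,75,4)]),np.hstack([f(b,185,205,100,75,4),f(b,310,335,100,75,4)])])
v=np.clip(v*1.5,0,255).astype(np.uint8)
cv2.imwrite("pics/z1.png",v)
E
```

```text
(no output)
```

View pics/z1.png

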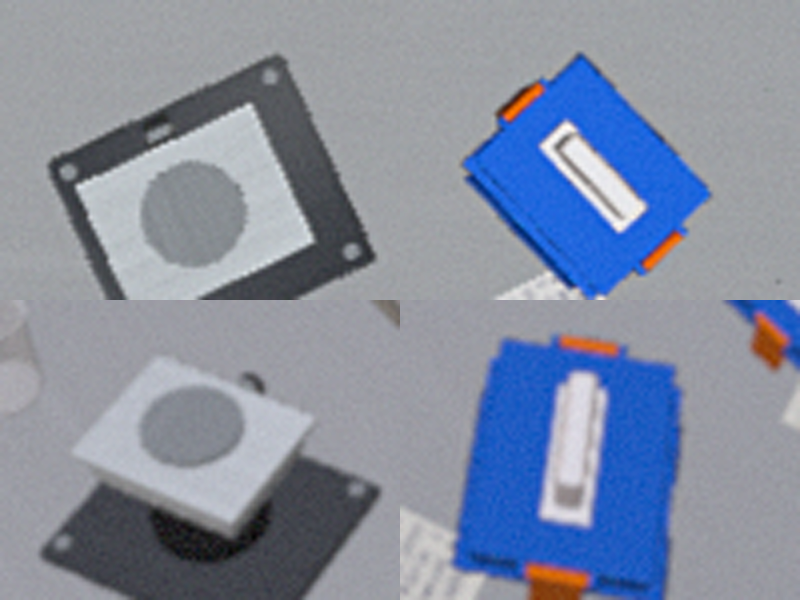

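View pics/wrist0.png

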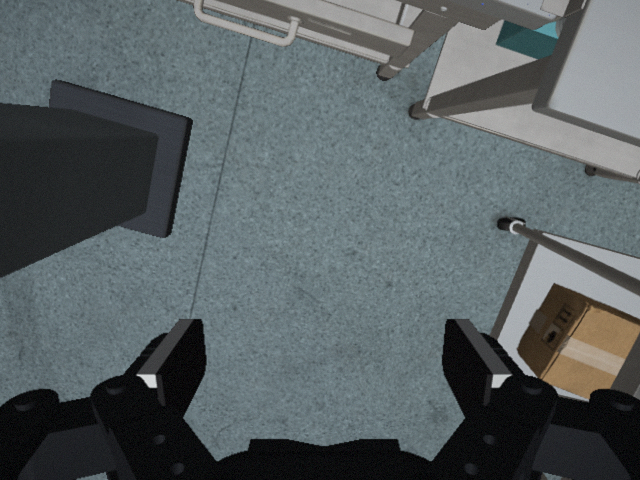

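```bash
cat > m.py <<'E'
from h import *
def big(mask,near):
    n,l,st,ce=cv2.connectedComponentsWithStats(mask.astype(np.uint8))
    i=[i for i in range(1,n) if st[i,4]>15]
    j=min(i,key=lambda k:np.hypot(*(ce[k]-near)));m=(l==j).astype(np.uint8)
    return m,ce[j],st[j,4]
def quad(m):
    c=max(cv2.findContours(m,0,1)[0],key=cv2.contourArea)[:,0,:]
    return c
E
python3 - <<'E'
from m import *
for n,nr,nc,na in [("top",(247,307),(416,298),(0,0)),("scene",(233,240),(353,378),(0,0))]:
    c=manip.read_camera(n);E=ext(c);im=c["frame"];hsv=cv2.cvtColor(im,cv2.COLOR_BGR2HSV)
    H,S,V=[hsv[...,i].astype(int) for i in range(3)]
    print(n, [im[p[1],p[0]] .tolist() for p in [(int(nr[0]),int(nr[1])),(int(nc[0]),int(nc[1])),(232,322),(215,240)]])
    blue=(abs(H-111)<8)&(S>150)
    m,ce,a=big(blue,nc);print("blue",ce,a)
    P=plane(c,E,quad(m),42);r=cv2.minAreaRect(P[:,:2].astype(np.float32));print(" rect@42",r)
    org=(abs(H-10)<8)&(S>150)
    nn,l,st,cc=cv2.connectedComponentsWithStats(org.astype(np.uint8))
    for i in range(1,nn):
        if st[i,4]>15:print(" orange",cc[i],st[i,4],plane(c,E,[cc[i]],36).round(1))
    red=((H<5)|(H>175))&(S>150)
    nn,l,st,cc=cv2.connectedComponentsWithStats(red.astype(np.uint8))
    for i in range(1,nn):
        if st[i,4]>15:print(" red",cc[i],st[i,4],plane(c,E,[cc[i]],54).round(1))
    wh=(S<40)&(V>165)
    m,ce,a=big(wh,nr);print("rim?",ce,a);P=plane(c,E,quad(m),76);print(cv2.minAreaRect(P[:,:2].astype(np.float32)))
    m,ce,a=big(wh,nc);print("rib?",ce,a);P=plane(c,E,quad(m),68);print(cv2.minAreaRect(P[:,:2].astype(np.float32)))
    if n=="top":
        for nm,uv,z in [("connector",(234.5,287),64),("beaker",(168,328),30),("shield corner",(378,212),0),("shield",(118,205),0),("vialwhite",(342,258),30),("wt",(108,252),30)]: print(nm,plane(c,E,[uv],z).round(0))
    else:
        for nm,uv,z in [("connector",(247,227),64)]: print(nm,plane(c,E,[uv],z).round(0))
E
```

```text
top [[98, 95, 92], [139, 139, 139], [131, 128, 123], [112, 110, 107]]
blue [415.49317507 299.99643917] 1685
 rect@42 ((516.4631958007812, -150.1526641845703), (103.33790588378906, 86.6714096069336), 45.12898254394531)
 orange [420.5 123.5] 26 [[ 886.4 -162.9   36. ]]
 orange [ 74.28125 137.1875 ] 32 [[848.9 565.8  36. ]]
 orange [ 86.79310345 167.48275862] 29 [[784.3 536.   36. ]]
 orange [405.54545455 170.53030303] 66 [[ 785.3 -130.9   36. ]]
 orange [  3.5625 180.5   ] 16 [[754.7 708.7  36. ]]
 orange [ 74.35211268 191.02816901] 71 [[734.1 559.4  36. ]]
 orange [ 25.         197.90322581] 31 [[718.4 661.5  36. ]]
 orange [417.27777778 244.77777778] 18 [[ 629.8 -154.2   36. ]]
 orange [148.87116564 276.21472393] 163 [[558.7 396.6  36. ]]
 orange [400.21212121 279.60606061] 33 [[ 557.8 -118.8   36. ]]
 orange [435.   317.08] 25 [[ 482.7 -189.2   36. ]]
 red [ 49.76190476 160.38095238] 21 [[794.4 606.1  54. ]]
 red [ 67.61038961 167.33766234] 77 [[780.2 568.3  54. ]]
 red [ 10.98461538 172.16923077] 65 [[768.7 684.6  54. ]]
 red [ 27.83783784 172.56756757] 37 [[768.3 649.7  54. ]]
 red [ 42.83783784 177.90540541] 74 [[757.5 618.1  54. ]]
 red [ 56.54166667 180.04166667] 24 [[753.3 589.6  54. ]]
 red [ 75.05263158 181.63157895] 19 [[750.4 551.3  54. ]]
 red [ 50.75   183.1875] 16 [[746.6 601.2  54. ]]
 red [346.57692308 348.21794872] 78 [[419.7  -8.8  54. ]]Traceback (most recent call last):
  File "<stdin>", line 18, in <module>
  File "m.py", line 5, in big
    j=min(i,key=lambda k:np.hypot(*(ce[k]-near)));m=(l==j).astype(np.uint8)
ValueError: min() iterable argument is empty
```

```bash
python3 - <<'E'
from m import *
for n,nr,nc in [("top",(232,322),(418,298)),("scene",(215,240),(353,378))]:
    c=manip.read_camera(n);E=ext(c);im=cv2.GaussianBlur(c["frame"],(3,3),0).astype(int)
    print(n,im[nr[1],nr[0]],im[310,150],im[nc[1],nc[0]])
    V=im.max(2);S=V-im.min(2)
    wh=(V>120)&(S<30)
    m,ce,a=big(wh,nr);print("rim?",ce,a);P=plane(c,E,quad(m),76);print(cv2.minAreaRect(P[:,:2].astype(np.float32)))
    m,ce,a=big((V>115)&(im[...,2]>100),nc);print("rib?",ce,a);P=plane(c,E,quad(m),68);print(cv2.minAreaRect(P[:,:2].astype(np.float32)))
    if n=="top":
        for nm,uv,z in [("connector",(234.5,287),64),("beaker",(168,328),30),("shield corner",(378,212),0),("shield",(118,205),0),("vialwhite",(342,258),30),("wt",(108,252),30)]: print(nm,plane(c,E,[uv],z).round(0))
    else:
        for nm,uv,z in [("connector",(247,227),64)]: print(nm,plane(c,E,[uv],z).round(0))
E
```

```text
top [130 127 123] [110 108 105] [157 154 154]
rim? [243.57033898 308.01864407] 1180
((497.21063232421875, 196.26824951171875), (72.9081039428711, 93.4369125366211), 26.060640335083008)
rib? [418.21235521 299.16602317] 259
((519.365478515625, -148.55799865722656), (57.15362548828125, 18.532052993774414), 43.57146453857422)
connector [[538. 216.  64.]]
beaker [[454. 355.  30.]]
shield corner [[703. -77.   0.]]
shield [[711. 479.   0.]]
vialwhite [[601.   0.  30.]]
wt [[608. 485.  30.]]
scene [132 126 123] [68 66 61] [149 143 145]
rim? [233.10810811 240.01238739] 888
((499.7678527832031, 195.81210327148438), (75.78662109375, 94.17809295654297), 25.73114585876465)
rib? [353.1511335  371.55919395] 397
((516.0274047851562, -160.09742736816406), (63.80931091308594, 19.04981231689453), 43.54634094238281)
connector [[542. 215.  64.]]
```

```bash
cat > plan.py <<'E'
from h import *
def yaw(R): return np.degrees(np.arctan2(R[1,2],R[0,2]))
def plan(x,y,z,ang,step=50,deg=9):
    s=manip.sense();R=np.array(s["eef_rot"]).reshape(3,3);p=np.array(s["tcp_pos"])
    a=yaw(R);da=(ang-a+180)%360-180
    d=np.array([x,y,z])-p;n=int(max(1,np.ceil(np.linalg.norm(d)/step),np.ceil(abs(da)/deg)))
    print("t",s["t"],"tcp",p.round(1),"yaw",round(a,2),"tilt y",R[:,1].round(4),"F",np.round(s["force"],2),"w",round(s["grip_width"]*85.4,1),"j6",s["joint_pos"][5].round(1))
    for i in range(n):
        th=np.radians(a+da*i/n)
        X=np.array([np.sin(th),-np.cos(th),0]);Y=np.array([0,0,-1.]);Z=np.array([np.cos(th),np.sin(th),0])
        v=d/n/10;print([round(float(v@X),2),round(float(v@Y),2),round(float(v@Z),2),round(-da/n,2)])
E
python3 -c "
from plan import *
plan(560,-205,247,-46.5)"
```

```text
t 0.3 tcp [ 161.  -551.8  248. ] yaw -73.74 tilt y [-0.e+00  5.e-04 -1.e+00] F [-0.33 -0.21  0.31] w 85.4 j6 -11.8
[-4.37, 0.01, -2.01, np.float64(-2.48)]
[-4.45, 0.01, -1.82, np.float64(-2.48)]
[-4.52, 0.01, -1.63, np.float64(-2.48)]
[-4.59, 0.01, -1.43, np.float64(-2.48)]
[-4.65, 0.01, -1.23, np.float64(-2.48)]
[-4.69, 0.01, -1.03, np.float64(-2.48)]
[-4.73, 0.01, -0.82, np.float64(-2.48)]
[-4.77, 0.01, -0.62, np.float64(-2.48)]
[-4.79, 0.01, -0.41, np.float64(-2.48)]
[-4.8, 0.01, -0.21, np.float64(-2.48)]
[-4.81, 0.01, 0.0, np.float64(-2.48)]
```

move_arm(commands=[[-4.4,0,-2.0,-2.5,8.5],[-4.5,0,-1.8,-2.5,8.5],[-4.5,0,-1.6,-2.5,8.5],[-4.6,0,-1.4,-2.5,8.5],[-4.7,0,-1.2,-2.5,8.5],[-4.7,0,-1.0,-2.5,8.5],[-4.7,0,-0.8,-2.5,8.5],[-4.8,0,-0.6,-2.5,8.5],[-4.8,0,-0.4,-2.5,8.5],[-4.8,0,-0.2,-2.5,8.5],[-4.8,0,0,-2.5,8.5],[0,0,0,0,8.5]])

```text
t: 1.8
tcp_pos: [571.4, -193.0, 248.0]
eef_rot: [[-0.713, 0.002, 0.701], [-0.701, -0.002, -0.713], [-0.0, -1.0, 0.002]]
force: [-0.0, 0.4, -0.2]
grip_width: 0.995
```

```bash
python3 - <<'E'
from plan import *
plan(518,-152,247,-46.5)
c=manip.read_camera("wrist");cv2.imwrite("pics/w1.png",np.clip(c["frame"]*1.5,0,255).astype(np.uint8))
E
```

```text
t 1.8 tcp [ 571.4 -193.   248. ] yaw -45.51 tilt y [ 0.0018 -0.0016 -1.    ] F [-0.04  0.36 -0.22] w 84.9 j6 15.6
[0.47, 0.05, -3.33, np.float64(0.5)]
[0.5, 0.05, -3.33, np.float64(0.5)]
```

View pics/w1.png

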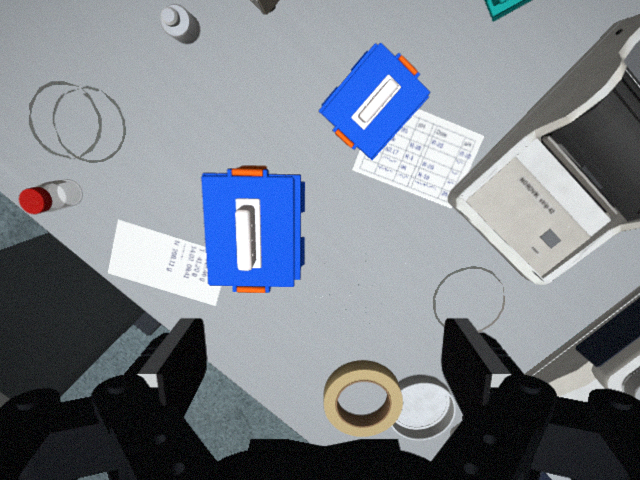

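move_arm(commands=[[0.5,2.0,-3.3,0.5,8.5],[0.5,2.0,-3.3,0.5,8.5],[0,2.0,0,0,8.5],[0,0,0,0,8.5],[0,0,0,0,8.5]])

```text
t: 2.48
tcp_pos: [512.7, -157.6, 187.2]
eef_rot: [[-0.732, 0.001, 0.681], [-0.681, -0.004, -0.732], [0.003, -1.0, 0.004]]
force: [-0.3, -0.5, 0.5]
grip_width: 0.996
```

```bash
cat > cov.py <<'E'
from plan import *
from m import *
s=manip.sense();c=manip.read_camera("wrist");E=ext(c,s)
im=cv2.GaussianBlur(c["frame"],(3,3),0).astype(int)
hsv=cv2.cvtColor(c["frame"],cv2.COLOR_BGR2HSV).astype(int)
print("tcp",s["tcp_pos"].round(1),"yaw",yaw(s["eef_rot"]).round(2))
m,ce,a=big((abs(hsv[...,0]-111)<8)&(hsv[...,1]>150),(323,270));P=plane(c,E,quad(m),42)
print("blue",ce,a,cv2.minAreaRect(P[:,:2].astype(np.float32)))
m,ce,a=big((im.min(2)>90)&(hsv[...,1]<60),ce)
print("rib",ce,a,cv2.minAreaRect(plane(c,E,quad(m),68)[:,:2].astype(np.float32)),cv2.minAreaRect(quad(m).astype(np.float32)))
o=(abs(hsv[...,0]-10)<8)&(hsv[...,1]>150)
n,l,st,cc=cv2.connectedComponentsWithStats(o.astype(np.uint8))
for i in range(1,n):
    if st[i,4]>60: print("org",cc[i],st[i],plane(c,E,[cc[i]],40).round(1))
import sys
cv2.imwrite(sys.argv[1],np.clip(c["frame"]*1.5,0,255).astype(np.uint8))
E
python3 cov.py pics/w2.png
```

```text
tcp [ 512.7 -157.6  187.2] yaw -47.05
blue [327.35736033 222.90812909] 13138 ((521.0116577148438, -153.72042846679688), (105.40071868896484, 78.70597839355469), 43.29229736328125)
rib [327.62320623 229.5899959 ] 2439 ((524.26416015625, -150.54347229003906), (56.079566955566406, 17.77280044555664), 43.54656219482422) ((327.5, 230.0), (88.0, 29.0), 90.0)
org [526.91304348  14.45108696] [516   3  23  24 184] [[ 701.2 -151.4   40. ]]
org [440.82215743 109.82215743] [427  98  30  22 343] [[ 627.3 -153.8   40. ]]
org [327.42424242 152.66942149] [309 148  38  10 363] [[ 558.2 -119.1   40. ]]
org [327.45454545 297.93939394] [311 295  34   7 231] [[ 483.3 -189.2   40. ]]
```

View pics/w2.png

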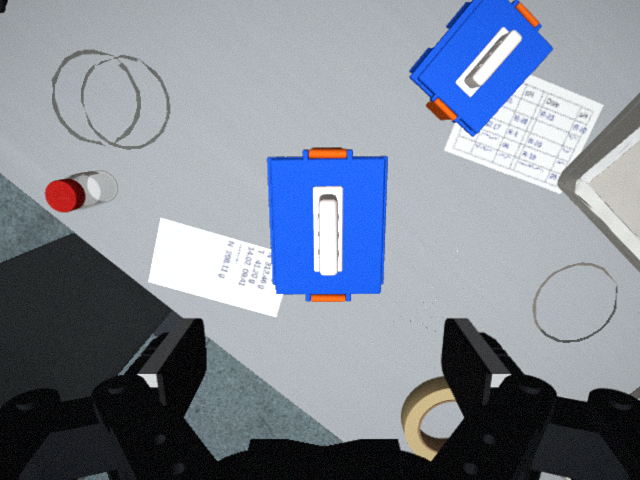

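```bash
python3 - <<'E'
from plan import *
s=manip.sense();c=manip.read_camera("wrist");E=ext(c,s)
print(plane(c,E,[(328.5,195),(328.5,275)],68))
plan(521,-154,110,-46.6)
E
```

```text
[[ 541.1690881  -135.44223261   68.        ]
 [ 503.7638753  -170.51739904   68.        ]]
t 2.575 tcp [ 513.  -157.5  187.2] yaw -47.03 tilt y [ 9.0e-04 -4.5e-03 -1.0e+00] F [ 0.43 -0.48 -0.26] w 85.3 j6 17.5
[-0.41, 3.86, 0.14, np.float64(-0.21)]
[-0.41, 3.86, 0.15, np.float64(-0.21)]
```

move_arm(commands=[[-0.4,3.9,0.1,-0.3,8.5],[-0.5,3.8,0.2,-0.2,8.5],[0,0,0,0,8.5],[0,0,0,0,8.5]])

```text
t: 3.08
tcp_pos: [525.7, -156.8, 113.8]
eef_rot: [[-0.726, 0.009, 0.687], [-0.687, -0.009, -0.726], [-0.0, -1.0, 0.013]]
force: [0.5, -0.6, -0.7]
grip_width: 0.999
```

```bash
python3 - <<'E'
from plan import *
plan(521.7,-153.5,63,-46.6)
s=manip.sense();print(s["joint_pos"].round(1));c=manip.read_camera("wrist");cv2.imwrite("pics/w3.png",np.clip(c["frame"]*1.5,0,255).astype(np.uint8))
E
```

```text
t 3.075 tcp [ 525.7 -156.8  113.8] yaw -46.58 tilt y [ 0.0087 -0.0091 -0.9999] F [ 0.53 -0.64 -0.73] w 85.3 j6 17.8
[0.03, 2.54, -0.26, np.float64(0.01)]
[0.03, 2.54, -0.26, np.float64(0.01)]
[-28.9  15.9 102.4  -0.2  61.   17.8]
```

View pics/w3.png

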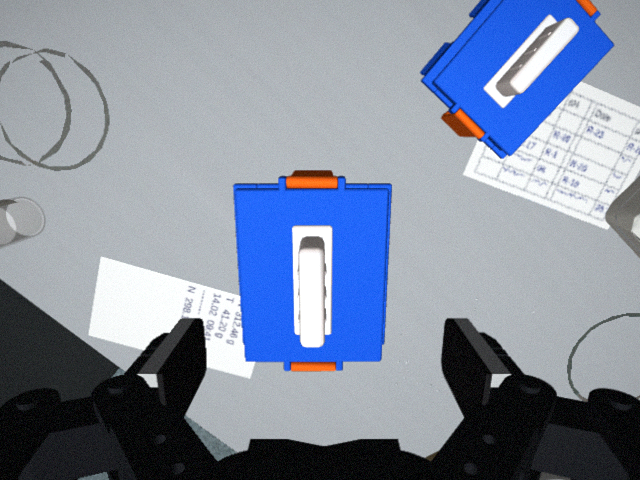

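```bash
python3 - <<'E'
from plan import *
s=manip.sense();c=manip.read_camera("wrist");E=ext(c,s)
print(plane(c,E,[(313,237),(312.5,347)],68), plane(c,E,[(313,237),(312.5,347)],68).mean(0))
print(plane(c,E,[(313,272),(316,365)],42).mean(0))
E
```

```text
[[ 543.28480903 -134.02657056   68.        ]
 [ 503.89463849 -170.43370889   68.        ]] [ 523.58972376 -152.23013972   68.        ]
[ 505.35411745 -170.08444185   42.        ]
```

move_arm(commands=[[0,1.3,-0.2,0,8.5],[0,1.3,-0.2,0,8.5],[0,1.3,-0.1,0,8.5],[0,1.0,0,0,8.5],[0,0,0,0,8.5],[0,0,0,0,8.5]])

```text
t: 3.92
tcp_pos: [522.9, -153.8, 62.9]
eef_rot: [[-0.726, 0.011, 0.687], [-0.687, -0.01, -0.726], [-0.001, -1.0, 0.015]]
force: [-0.2, 0.1, -0.2]
grip_width: 0.996
```

```bash
python3 - <<'E'
from plan import *
plan(522.3,-153,63,-46.6)
s=manip.sense();c=manip.read_camera("wrist");cv2.imwrite("pics/w4.png",np.clip(c["frame"]*1.5,0,255).astype(np.uint8))
E
```

```text
t 3.925 tcp [ 522.9 -153.8   62.9] yaw -46.59 tilt y [ 0.0107 -0.0103 -0.9999] F [-0.16  0.08 -0.19] w 85.0 j6 18.0
[-0.01, -0.01, -0.1, np.float64(0.01)]
```

View pics/w4.png

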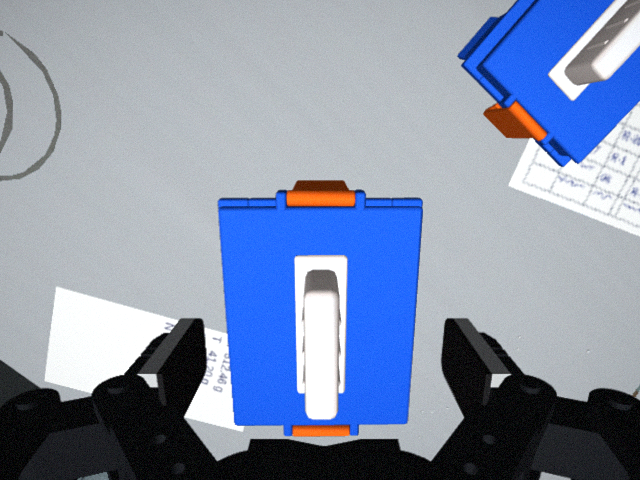

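move_arm(commands=[[0,0,-0.1,0,4],[0,0,0,0,1],[0,0,0,0,0.5],[0,0,0,0,0.5],[0,0,0,0,0.5],[0,0,0,0,0.5]])

```text
t: 4.72
tcp_pos: [523.0, -153.4, 64.5]
eef_rot: [[-0.726, 0.013, 0.687], [-0.687, -0.011, -0.726], [-0.001, -1.0, 0.017]]
force: [-0.6, 0.6, 1.6]
grip_width: 0.126
```

```bash
python3 cov.py pics/w5.png; python3 -c "
from plan import *
plan(522.3,-153,150,-46.6)"
```

```text
tcp [ 523.  -153.4   64.5] yaw -46.58
blue [322.4182688  265.23305573] 22574 ((533.171630859375, -143.6252899169922), (75.21754455566406, 74.9141616821289), 43.2706184387207)
rib [323.22244599 330.72958623] 5462 ((526.2416381835938, -149.3819122314453), (60.01000213623047, 16.403396606445312), 43.13220977783203) ((323.0, 335.5), (161.0, 52.0), 90.0)
org [512.61385409 122.95062638] [ 482  103   63   39 1357] [[ 624.7 -150.6   40. ]]
org [322.80401338 193.96187291] [ 290  181   67   25 1495] [[ 559.4 -118.7   40. ]]
org [323.25225225 428.9027027 ] [298 424  53  11 555] [[ 483.8 -190.4   40. ]]
t 4.775 tcp [ 523.  -153.4   64.4] yaw -46.58 tilt y [ 0.0127 -0.0113 -0.9999] F [-0.95  1.01  2.85] w 10.7 j6 18.0
[0.01, -4.28, -0.04, np.float64(0.01)]
[0.01, -4.28, -0.04, np.float64(0.01)]
```

View pics/w5.png

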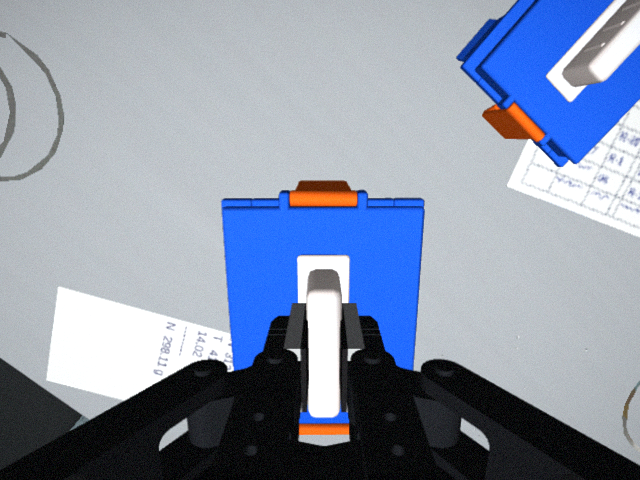

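move_arm(commands=[[0,-0.5,0,0,0.5],[0,-1.5,0,0,0.5],[0,-2.5,0,0,0.5],[0,-2.5,0,0,0.5],[0,-2.5,0,0,0.5],[0,-1.5,0,0,0.5],[0,0,0,0,0.5],[0,0,0,0,0.5]])

```text
t: 5.78
tcp_pos: [520.7, -151.7, 179.8]
eef_rot: [[-0.726, 0.012, 0.687], [-0.687, -0.011, -0.726], [-0.001, -1.0, 0.016]]
force: [-0.5, -0.2, -1.8]
grip_width: 0.123
```

```bash
python3 cov.py pics/w6.png; python3 -c "
from plan import *
plan(498.5,196,180,26,step=30,deg=6)"
```

```text
tcp [ 520.7 -151.7  179.8] yaw -46.58
blue [322.91738321 265.21655882] 22562 ((499.6112365722656, -174.29150390625), (134.01162719726562, 133.36172485351562), 43.2975959777832)
rib [323.25167603 330.45841638] 5519 ((479.2803039550781, -192.0775909423828), (116.99496459960938, 31.67937660217285), 42.691131591796875) ((323.5, 335.5), (161.0, 51.0), 90.0)
org [525.74175824  32.07142857] [515  20  23  25 182] [[ 701.4 -151.1   40. ]]
org [438.56932153 126.36873156] [424 115  30  22 339] [[ 627.7 -153.3   40. ]]
org [323.03068712 193.92728486] [ 290  181   67   25 1499] [[ 546.5 -129.6   40. ]]
org [322.94765343 428.83754513] [298 424  52  11 554] [[ 412.4 -256.3   40. ]]
t 5.825 tcp [ 520.7 -151.7  179.7] yaw -46.58 tilt y [ 0.0119 -0.0111 -0.9999] F [-0.17 -0.9  -1.98] w 10.4 j6 18.0
[-1.71, -0.0, -2.06, np.float64(-5.58)]
[-1.91, -0.0, -1.88, np.float64(-5.58)]
[-2.08, -0.0, -1.69, np.float64(-5.58)]
[-2.24, -0.0, -1.48, np.float64(-5.58)]
[-2.37, -0.0, -1.25, np.float64(-5.58)]
[-2.48, -0.0, -1.02, np.float64(-5.58)]
[-2.57, -0.0, -0.77, np.float64(-5.58)]
[-2.63, -0.0, -0.52, np.float64(-5.58)]
[-2.67, -0.0, -0.26, np.float64(-5.58)]
[-2.68, -0.0, 0.0, np.float64(-5.58)]
[-2.67, -0.0, 0.26, np.float64(-5.58)]
[-2.63, -0.0, 0.52, np.float64(-5.58)]
[-2.57, -0.0, 0.77, np.float64(-5.58)]
```

View pics/w6.png

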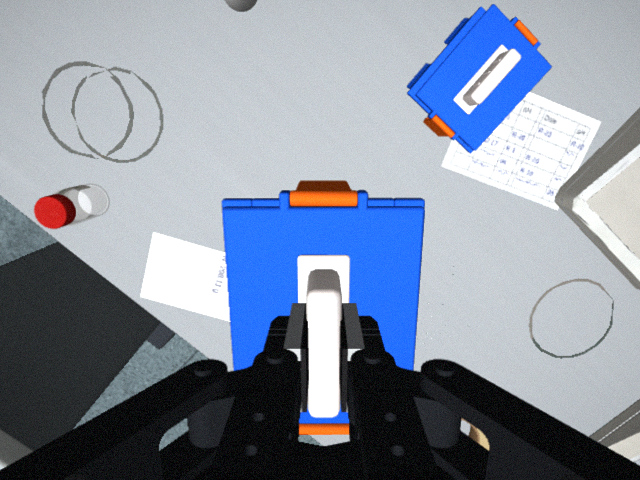

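```bash
python3 - <<'E'
from plan import *
c=manip.read_camera("wrist");k,d=K(c);H=np.array(c["hand_eye"])
def tp(uv,y):
    p=cv2.undistortPoints(np.array(uv,float).reshape(-1,1,2),k,d).reshape(-1,2)
    r=np.c_[p,np.ones(len(p))]@H[:3,:3].T;o=H[:3,3]
    return (o+r*((y-o[1])/r[:,1])[:,None]).round(1)
print("rib top",tp([(324,291),(323.5,417)],-3.6))
print("top edge far/near corner, clips",tp([(223,199),(424,199),(323,192),(323,206),(323,424),(323,434)],22.4))
print("base plate",tp([(298,256),(349,256),(323,424)],22.4))
E
```

```text
rib top [[-23.   -3.6  -0.2]
 [ 25.3  -3.6  -0.3]]
top edge far/near corner, clips [[-48.8  22.4 -37.2]
 [-48.8  22.4  36.6]
 [-51.3  22.4  -0.5]
 [-46.1  22.4  -0.5]
 [ 49.7  22.4  -0.5]
 [ 55.   22.4  -0.5]]
base plate [[-26.9  22.4 -10. ]
 [-26.9  22.4   9.4]
 [ 49.7  22.4  -0.5]]
```

```bash
python3 -c "
from plan import *
plan(560,60,180,26,step=30,deg=5.2)"
```

```text
t 5.875 tcp [ 520.6 -151.7  179.6] yaw -46.58 tilt y [ 0.0116 -0.0109 -0.9999] F [-0.63  0.99 -1.35] w 10.8 j6 18.0
[-1.24, -0.0, -0.9, np.float64(-5.18)]
[-1.32, -0.0, -0.79, np.float64(-5.18)]
[-1.39, -0.0, -0.67, np.float64(-5.18)]
[-1.44, -0.0, -0.54, np.float64(-5.18)]
[-1.48, -0.0, -0.41, np.float64(-5.18)]
[-1.51, -0.0, -0.27, np.float64(-5.18)]
[-1.53, -0.0, -0.13, np.float64(-5.18)]
[-1.54, -0.0, 0.01, np.float64(-5.18)]
[-1.53, -0.0, 0.15, np.float64(-5.18)]
[-1.51, -0.0, 0.28, np.float64(-5.18)]
[-1.48, -0.0, 0.42, np.float64(-5.18)]
[-1.44, -0.0, 0.55, np.float64(-5.18)]
[-1.38, -0.0, 0.68, np.float64(-5.18)]
[-1.31, -0.0, 0.8, np.float64(-5.18)]
```

move_arm(commands=[[-1.2,0,-0.9,-5.2,0.5],[-1.3,0,-0.8,-5.2,0.5],[-1.4,0,-0.7,-5.2,0.5],[-1.4,0,-0.5,-5.2,0.5],[-1.5,0,-0.4,-5.2,0.5],[-1.5,0,-0.3,-5.2,0.5],[-1.5,0,-0.1,-5.2,0.5],[-1.5,0,0,-5.2,0.5],[-1.5,0,0.1,-5.2,0.5],[-1.5,0,0.3,-5.2,0.5],[-1.5,0,0.4,-5.2,0.5],[-1.4,0,0.5,-5.2,0.5],[-1.4,0,0.7,-5.2,0.5],[-1.3,0,0.8,-5.2,0.5],[0,0,0,0,0.5],[0,0,0,0,0.5]])

```text
t: 7.88
tcp_pos: [546.2, 66.7, 160.1]
eef_rot: [[0.476, -0.019, 0.879], [-0.88, -0.003, 0.476], [-0.006, -1.0, -0.018]]
force: [0.0, -0.3, -1.7]
grip_width: 0.127
```

```bash
cat > cell.py <<'E'
from plan import *
from m import *
import sys
s=manip.sense();c=manip.read_camera("wrist");E=ext(c,s)
plan(498.5,196,180,26,step=30)
f=np.clip(c["frame"]*1.5,0,255).astype(np.uint8)
cv2.imwrite(sys.argv[1],f)
E
python3 cell.py pics/w7.png
```

```text
t 7.925 tcp [546.1  66.7 160.1] yaw 28.41 tilt y [-0.0187 -0.0032 -0.9998] F [ 0.21  0.68 -1.59] w 11.0 j6 -33.5
[-2.73, -0.4, 0.39, np.float64(0.48)]
[-2.73, -0.4, 0.37, np.float64(0.48)]
[-2.73, -0.4, 0.35, np.float64(0.48)]
[-2.74, -0.4, 0.32, np.float64(0.48)]
[-2.74, -0.4, 0.3, np.float64(0.48)]
```

View pics/w7.png

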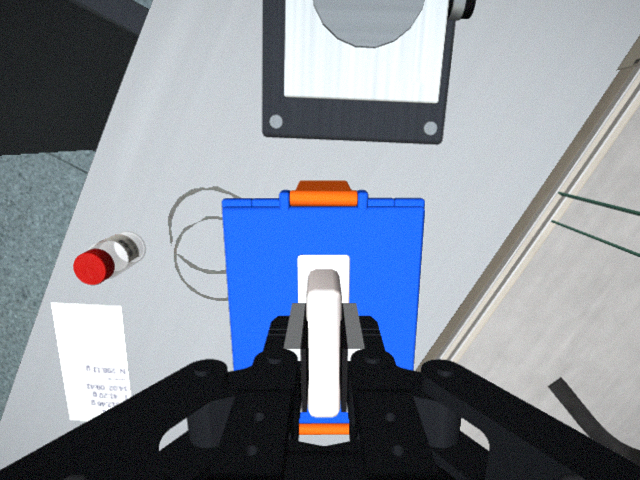

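move_arm(commands=[[0,-1.5,0,0.4,0.5],[0,-1.5,0,0.4,0.5],[0,-1.5,0,0.4,0.5],[0,-1.5,0,0.4,0.5],[0,-1.5,0,0.4,0.5],[0,-1.5,0,0.4,0.5],[0,0,0,0,0.5]])

```text
t: 8.8
tcp_pos: [549.0, 65.5, 259.1]
eef_rot: [[0.432, -0.014, 0.902], [-0.902, -0.004, 0.432], [-0.003, -1.0, -0.014]]
force: [-0.2, 0.1, -1.4]
grip_width: 0.127
```

```bash
python3 -c "
from plan import *
plan(560,60,180,26,step=300,deg=52)"
```

```text
t 8.8 tcp [549.   65.5 259.1] yaw 25.63 tilt y [-0.014  -0.0039 -0.9999] F [-0.19  0.11 -1.42] w 10.9 j6 -30.9
[0.97, 7.91, 0.75, np.float64(-0.37)]
```

move_arm(commands=[[0,4,0,0,0.5],[0,0,0,0,0.5]])

```text
t: 9.05
tcp_pos: [548.2, 65.5, 218.3]
eef_rot: [[0.433, -0.014, 0.901], [-0.902, -0.004, 0.433], [-0.003, -1.0, -0.015]]
force: [-1.3, 0.5, -1.9]
grip_width: 0.128
```

```bash
python3 -c "
from plan import *
plan(560,60,180,26,step=300,deg=52)"
```

```text
t 9.05 tcp [548.2  65.5 218.3] yaw 25.64 tilt y [-0.0144 -0.0039 -0.9999] F [-1.34  0.48 -1.94] w 11.0 j6 -30.9
[1.0, 3.83, 0.83, np.float64(-0.36)]
```

```bash
python3 cell.py pics/w8.png
```

```text
t 9.1 tcp [550.1  65.3 220.9] yaw 25.63 tilt y [-0.0095 -0.0043 -0.9999] F [-0.13 -0.02 -0.49] w 10.7 j6 -30.9
[-2.8, 0.82, 0.2, np.float64(-0.07)]
[-2.8, 0.82, 0.2, np.float64(-0.07)]
[-2.8, 0.82, 0.21, np.float64(-0.07)]
[-2.8, 0.82, 0.21, np.float64(-0.07)]
[-2.8, 0.82, 0.22, np.float64(-0.07)]
```

View pics/w8.png

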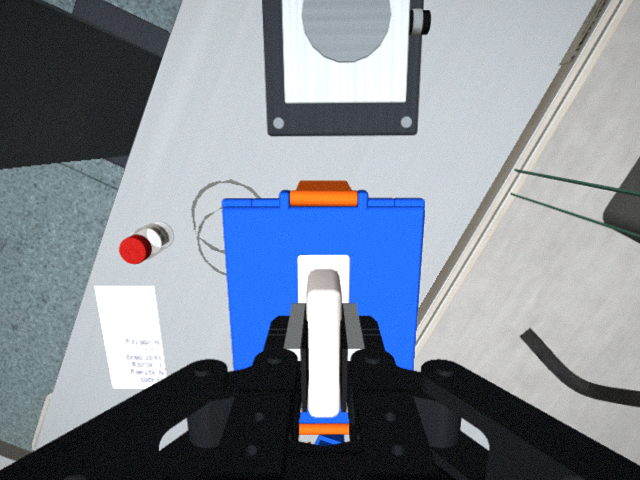

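move_arm(commands=[[2.5,0,0,0,0.5],[2.5,0,0,0,0.5],[0,0,0,0,0.5],[0,0,0,0,0.5]])

```text
t: 9.6
tcp_pos: [574.5, 19.7, 226.4]
eef_rot: [[0.434, -0.004, 0.901], [-0.901, -0.005, 0.434], [0.003, -1.0, -0.005]]
force: [-0.6, 0.3, -1.0]
grip_width: 0.126
```

```bash
cat > rim.py <<'E'
from plan import *
from m import *
import sys
s=manip.sense();c=manip.read_camera("wrist");E=ext(c,s);s2=manip.sense()
print("tcp before/after",s["tcp_pos"].round(1),s2["tcp_pos"].round(1))
f=c["frame"];cv2.imwrite(sys.argv[1],np.clip(f*1.5,0,255).astype(np.uint8))
b=cv2.GaussianBlur(f,(3,3),0).astype(int)
u,v=proj(c,E,[[498.5,196,76]])[0];print("exp",u,v)
m,ce,a=big(b.min(2)>int(sys.argv[2]),(u-38,v));print(ce,a)
q=quad(m);h=cv2.convexHull(q)
P=plane(c,E,h[:,0],76);r=cv2.minAreaRect(P[:,:2].astype(np.float32));print(r);print(cv2.minAreaRect(h.astype(np.float32)))
pe=cv2.approxPolyDP(h,8,True)[:,0];print(pe.tolist());print(plane(c,E,pe,76).round(1).tolist())
E
python3 rim.py pics/w9.png 130; python3 -c "
from plan import *
plan(498.5,196,200,26,step=30)"
```

```text
tcp before/after [574.5  19.7 226.4] [574.6  19.8 226.4]
exp 337.8216619260775 -80.68768079144567
[335.83623418   4.64873418] 1264
((517.8983764648438, 155.41036987304688), (74.21713256835938, 5.561636924743652), 25.69803237915039)
((337.0, 5.0), (10.0, 122.0), 90.0)
[[398, 0], [397, 9], [276, 9], [276, 0]]
[[550.0, 173.9, 76.0], [551.7, 169.3, 76.0], [485.4, 137.4, 76.0], [483.4, 141.9, 76.0]]
t 9.65 tcp [574.6  19.8 226.4] yaw 25.71 tilt y [-0.0033 -0.0049 -1.    ] F [ 1.08 -0.14 -0.41] w 10.6 j6 -35.3
[-2.74, 0.38, 0.11, np.float64(-0.04)]
[-2.74, 0.38, 0.11, np.float64(-0.04)]
[-2.74, 0.38, 0.12, np.float64(-0.04)]
[-2.74, 0.38, 0.12, np.float64(-0.04)]
[-2.74, 0.38, 0.12, np.float64(-0.04)]
[-2.74, 0.38, 0.12, np.float64(-0.04)]
[-2.74, 0.38, 0.12, np.float64(-0.04)]
```

View pics/w9.png

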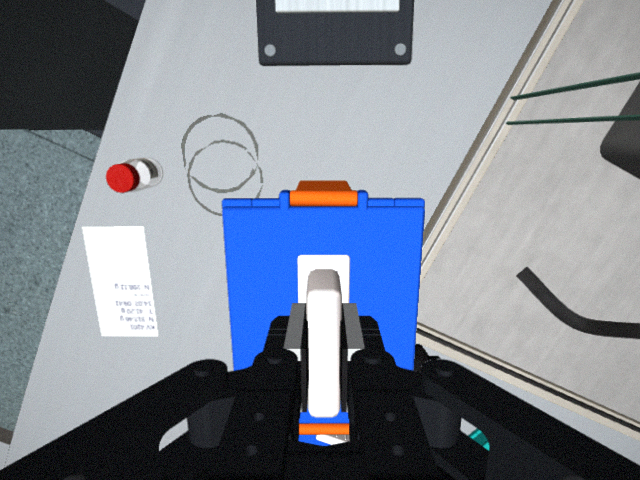

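move_arm(commands=[[-2.3,0,0.1,0,0.5],[-2.3,0,0.1,0,0.5],[-2.3,0,0.1,0,0.5],[-2.0,0,0.1,0,0.5],[0,0,0,0,0.5],[0,0,0,0,0.5]])

```text
t: 10.4
tcp_pos: [535.3, 110.6, 227.2]
eef_rot: [[0.438, -0.003, 0.899], [-0.899, -0.003, 0.438], [0.002, -1.0, -0.004]]
force: [0.2, 0.2, -2.0]
grip_width: 0.124
```

```bash
python3 rim.py pics/w10.png 130; python3 -c "
from plan import *
plan(498.5,196,200,26,step=30)"
```

```text
tcp before/after [535.3 110.6 227.2] [535.3 110.5 227.2]
exp 330.7356423617915 99.07811292826571
[329.79969699  93.83047604] 12541
((498.2767028808594, 195.34475708007812), (75.13550567626953, 94.36174011230469), 26.02329444885254)
((330.5, 96.5), (155.0, 121.0), 90.0)
[[390, 19], [385, 172], [275, 173], [270, 20]]
[[510.6, 253.8, 76.0], [551.9, 170.5, 76.0], [485.5, 137.4, 76.0], [444.5, 221.0, 76.0]]
t 10.45 tcp [535.3 110.5 227.2] yaw 25.97 tilt y [-0.0035 -0.0031 -1.    ] F [-0.64  0.37 -1.93] w 10.5 j6 -26.6
[-2.32, 0.68, 0.11, np.float64(-0.01)]
[-2.32, 0.68, 0.11, np.float64(-0.01)]
[-2.32, 0.68, 0.11, np.float64(-0.01)]
[-2.32, 0.68, 0.11, np.float64(-0.01)]
```

View pics/w10.png

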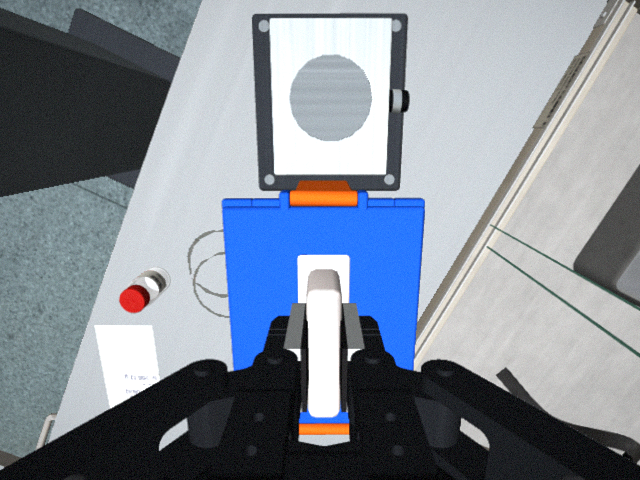

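```bash
python3 -c "
from plan import *
plan(499.2,196.8,180,26,step=17)"
```

```text
t 10.45 tcp [535.3 110.5 227.2] yaw 25.97 tilt y [-0.0035 -0.0031 -1.    ] F [-0.64  0.37 -1.93] w 10.5 j6 -26.6
[-1.33, 0.67, 0.08, np.float64(-0.0)]
[-1.33, 0.67, 0.08, np.float64(-0.0)]
[-1.33, 0.67, 0.08, np.float64(-0.0)]
[-1.33, 0.67, 0.08, np.float64(-0.0)]
[-1.33, 0.67, 0.08, np.float64(-0.0)]
[-1.33, 0.67, 0.08, np.float64(-0.0)]
[-1.33, 0.67, 0.08, np.float64(-0.0)]
```

move_arm(commands=[[-1.3,0.4,0.1,0,0.5],[-1.3,0.6,0.1,0,0.5],[-1.3,0.6,0.1,0,0.5],[-1.3,0.7,0.1,0,0.5],[-1.3,0.7,0.1,0,0.5],[-1.3,0.7,0.1,0,0.5],[-1.3,0.7,0,0,0.5],[0,0,0,0,0.5],[0,0,0,0,0.5]])

```text
t: 11.58
tcp_pos: [498.0, 200.2, 178.8]
eef_rot: [[0.437, -0.005, 0.899], [-0.899, -0.003, 0.437], [0.001, -1.0, -0.006]]
force: [-1.1, -0.0, -1.7]
grip_width: 0.128
```

```bash
python3 -c "
from plan import *
plan(499.2,196.8,145,26,step=300)"
```

```text
t 11.575 tcp [498.  200.2 178.8] yaw 25.92 tilt y [-0.0052 -0.0035 -1.    ] F [-1.07 -0.04 -1.67] w 11.0 j6 -16.6
[0.36, 3.38, -0.04, np.float64(-0.08)]
```

move_arm(commands=[[0.3,0.5,0,0,0.5],[0,0.7,0,0,0.5],[0,0.7,0,0,0.5],[0,0.7,0,0,0.5],[0,0.6,0,0,0.5],[0,0,0,0,0.5],[0,0,0,0,0.5]])

```text
t: 12.45
tcp_pos: [500.0, 196.0, 144.7]
eef_rot: [[0.435, -0.005, 0.9], [-0.9, -0.004, 0.435], [0.001, -1.0, -0.006]]
force: [0.7, -0.0, -0.8]
grip_width: 0.126
```

```bash
python3 -c "
from plan import *
plan(499.2,196.8,133,26,step=300)
for n in ['scene','top']:
    c=manip.read_camera(n)['frame']
    x,y=(150,120) if n=='scene' else (170,230)
    cv2.imwrite('pics/%s2.png'%n,cv2.resize(np.clip(c[y:y+150,x:x+200]*1.5,0,255).astype(np.uint8),None,fx=4,fy=4,interpolation=2))
"
```

```text
t 12.45 tcp [500.  196.  144.7] yaw 25.8 tilt y [-0.0048 -0.0037 -1.    ] F [ 0.75 -0.02 -0.83] w 10.7 j6 -16.9
[-0.11, 1.17, -0.04, np.float64(-0.2)]
```

View pics/scene2.png

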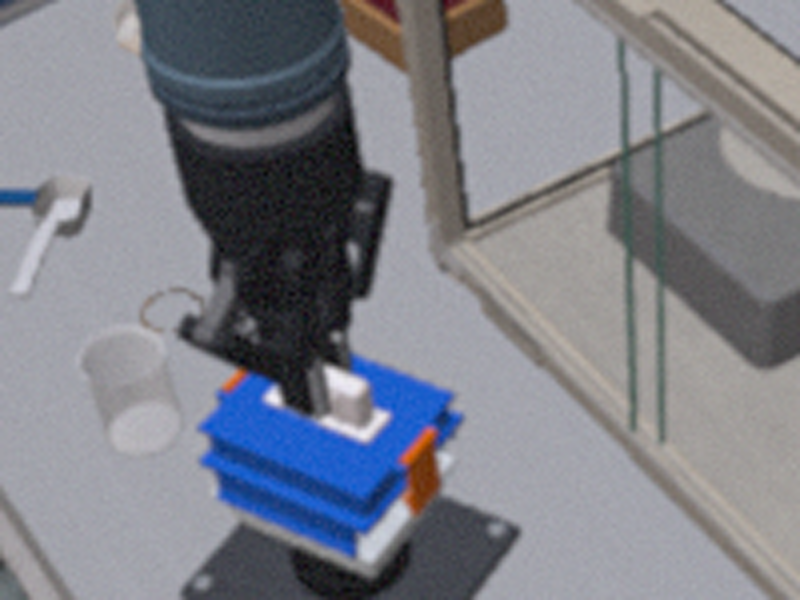

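View pics/top2.png

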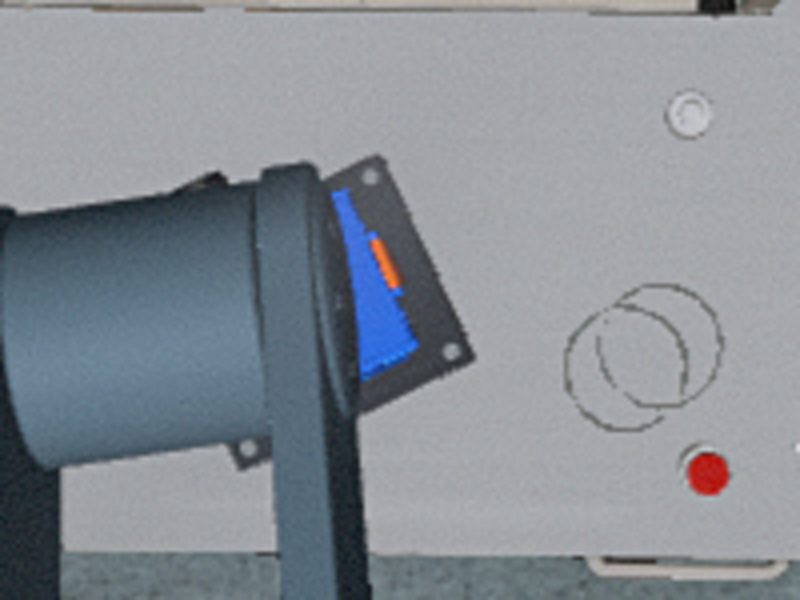

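move_arm(commands=[[-0.1,0.3,0,-0.2,0.5],[0,0.3,0,0,0.5],[0,0.3,0,0,0.5],[0,0,0,0,0.5]])

```text
t: 13.05
tcp_pos: [499.7, 197.4, 135.8]
eef_rot: [[0.439, -0.004, 0.899], [-0.899, -0.003, 0.439], [0.001, -1.0, -0.005]]
force: [-0.6, 1.4, -0.7]
grip_width: 0.122
```

```bash
python3 -c "
from plan import *
plan(499.2,196.8,133,26,step=300)"
```

```text
t 13.05 tcp [499.7 197.4 135.8] yaw 26.02 tilt y [-0.0038 -0.0029 -1.    ] F [-0.6   1.39 -0.69] w 10.4 j6 -17.0
[0.03, 0.28, -0.07, np.float64(0.02)]
```

move_arm(commands=[[0,0.2,-0.05,0,0.5],[0,0.2,0,0,0.5],[0,0,0,0,0.5]])

```text
t: 13.42
tcp_pos: [499.4, 197.8, 132.1]
eef_rot: [[0.439, -0.003, 0.899], [-0.899, -0.002, 0.439], [-0.0, -1.0, -0.004]]
force: [-0.6, 1.4, 1.2]
grip_width: 0.127
```

```bash
python3 -c "
from plan import *
plan(499.2,196.8,133,26,step=300)
c=manip.read_camera('scene')['frame'];x,y=190,190
cv2.imwrite('pics/s3.png',cv2.resize(np.clip(c[y:y+100,x:x+130]*1.5,0,255).astype(np.uint8),None,fx=6,fy=6,interpolation=2))"
```

```text
t 13.425 tcp [499.4 197.8 132.1] yaw 26.02 tilt y [-0.0033 -0.0015 -1.    ] F [-0.64  1.45  1.18] w 10.8 j6 -17.0
[0.08, -0.09, -0.06, np.float64(0.02)]
```

View pics/s3.png

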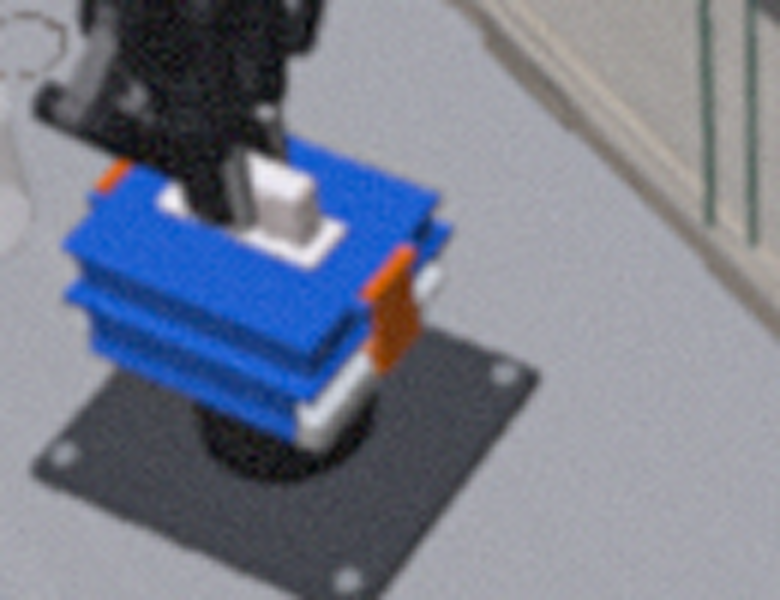

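move_arm(commands=[[0,0,0,0,3],[0,0,0,0,4],[0,0,0,0,4],[0,0,0,0,4]])

```text
t: 13.98
tcp_pos: [500.2, 196.9, 132.5]
eef_rot: [[0.439, -0.002, 0.899], [-0.899, -0.003, 0.439], [0.002, -1.0, -0.003]]
force: [0.4, -0.2, -0.0]
grip_width: 0.471
```

```bash
python3 -c "
from plan import *
plan(499.2,196.8,133,26,step=300)
c=manip.read_camera('scene')['frame'];x,y=190,190
cv2.imwrite('pics/s4.png',cv2.resize(np.clip(c[y:y+100,x:x+130]*1.5,0,255).astype(np.uint8),None,fx=6,fy=6,interpolation=2))
c=manip.read_camera('wrist')['frame']
cv2.imwrite('pics/w11.png',np.clip(c*1.5,0,255).astype(np.uint8))"
```

```text
t 13.975 tcp [500.2 196.9 132.5] yaw 26.03 tilt y [-0.0016 -0.0032 -1.    ] F [ 0.43 -0.18 -0.02] w 40.2 j6 -17.0
[-0.03, -0.05, -0.09, np.float64(0.03)]
```

View pics/s4.png

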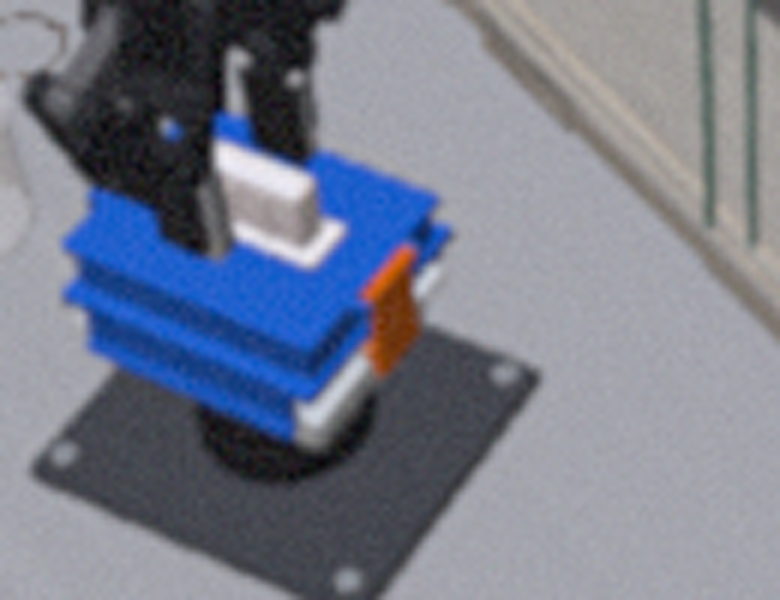

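View pics/w11.png

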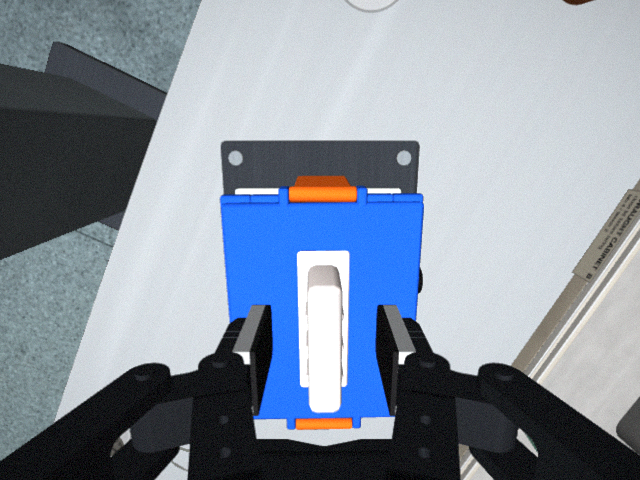

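move_arm(commands=[[0,0,0.05,0,2.5],[0,0,0,0,0.5],[0,0,0,0,0.5],[0,0,0,0,0.5]])

```text
t: 14.58
tcp_pos: [500.2, 197.0, 132.4]
eef_rot: [[0.439, -0.003, 0.899], [-0.899, -0.004, 0.439], [0.002, -1.0, -0.004]]
force: [-0.2, -0.7, 0.4]
grip_width: 0.127
```

```bash
python3 -c "
from plan import *
plan(499.2,196.8,133,26,step=300)"
```

```text
t 14.575 tcp [500.2 197.  132.4] yaw 26.03 tilt y [-0.0028 -0.0036 -1.    ] F [-0.18 -0.67  0.4 ] w 10.9 j6 -17.0
[-0.02, -0.06, -0.1, np.float64(0.03)]
```

move_arm(commands=[[0,0.2,0,0,0.5],[0,0.2,0,0,0.5],[0,0,0,0,0.5]])

```text
t: 14.95
tcp_pos: [500.3, 197.1, 128.7]
eef_rot: [[0.439, -0.003, 0.899], [-0.899, -0.004, 0.439], [0.002, -1.0, -0.004]]
force: [-2.0, 0.4, 3.2]
grip_width: 0.125
```

move_arm(commands=[[0,0.2,0,0,0.5],[0,0.2,0,0,0.5],[0,0,0,0,0.5]])

```text
t: 15.32
tcp_pos: [500.4, 197.1, 125.4]
eef_rot: [[0.439, -0.002, 0.899], [-0.899, -0.004, 0.439], [0.002, -1.0, -0.004]]
force: [-2.0, -0.1, 7.3]
grip_width: 0.125
```

move_arm(commands=[[0,0.2,0,0,0.5],[0,0,0,0,0.5]])

```text
t: 15.58
tcp_pos: [500.5, 197.2, 124.3]
eef_rot: [[0.439, -0.002, 0.898], [-0.898, -0.004, 0.439], [0.002, -1.0, -0.004]]
force: [-2.9, -0.8, 8.2]
grip_width: 0.123
```

move_arm(commands=[[0,0.2,0,0,0.5],[0,0,0,0,0.5]])

```text
t: 15.82
tcp_pos: [500.5, 197.2, 123.3]
eef_rot: [[0.439, -0.002, 0.898], [-0.898, -0.004, 0.439], [0.002, -1.0, -0.004]]
force: [-3.3, -0.6, 8.2]
grip_width: 0.122
```

move_arm(commands=[[0,0.2,0,0,0.5],[0,0,0,0,0.5]])

```text
t: 16.08
tcp_pos: [500.6, 197.2, 122.5]
eef_rot: [[0.439, -0.002, 0.898], [-0.898, -0.004, 0.439], [0.003, -1.0, -0.004]]
force: [-3.9, -1.3, 8.2]
grip_width: 0.124
```

move_arm(commands=[[0,0.3,-0.1,0,0.5],[0,0.3,-0.1,0,0.5]])

```text
t: 16.32
tcp_pos: [500.5, 197.1, 118.9]
eef_rot: [[0.439, 0.001, 0.898], [-0.898, -0.003, 0.439], [0.003, -1.0, 0.0]]
force: [-2.1, 0.4, 12.8]
grip_width: 0.123
```

move_arm(commands=[[0,0.3,-0.1,0,0.5],[0,0.3,0,0,0.5]])

```text
t: 16.58
tcp_pos: [500.7, 197.3, 115.7]
eef_rot: [[0.439, 0.004, 0.898], [-0.898, -0.002, 0.439], [0.003, -1.0, 0.003]]
force: [-6.4, -1.2, 14.8]
grip_width: 0.126
```

```bash
python3 -c "
from plan import *
plan(499.2,196.8,133,26,step=300)
c=manip.read_camera('scene')['frame'];x,y=190,190
cv2.imwrite('pics/s5.png',cv2.resize(np.clip(c[y:y+100,x:x+130]*1.5,0,255).astype(np.uint8),None,fx=6,fy=6,interpolation=2))
c=manip.read_camera('wrist')['frame']
cv2.imwrite('pics/w12.png',np.clip(c*1.5,0,255).astype(np.uint8));s=manip.sense();print(s['force'],s['moment'],s['tcp_pos'])"
```

```text
t 16.575 tcp [500.7 197.3 115.7] yaw 26.06 tilt y [ 0.0039 -0.0018 -1.    ] F [-6.42 -1.17 14.78] w 10.8 j6 -17.1
[-0.02, -1.73, -0.15, np.float64(0.06)]
[-4.29691315 -0.1266021  14.4737193 ] [-0.4436234   1.47152182 -0.15556557] [500.64964021 197.26524037 115.63672136]
```

View pics/s5.png

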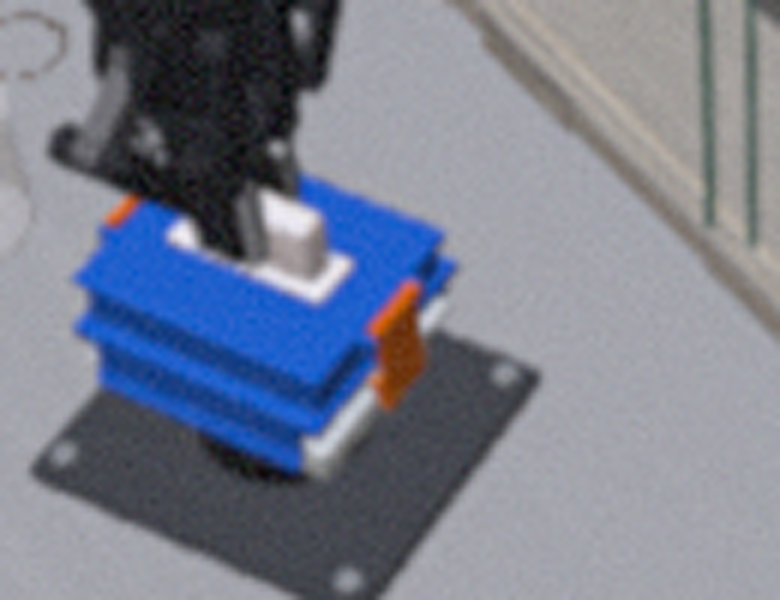

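View pics/w12.png

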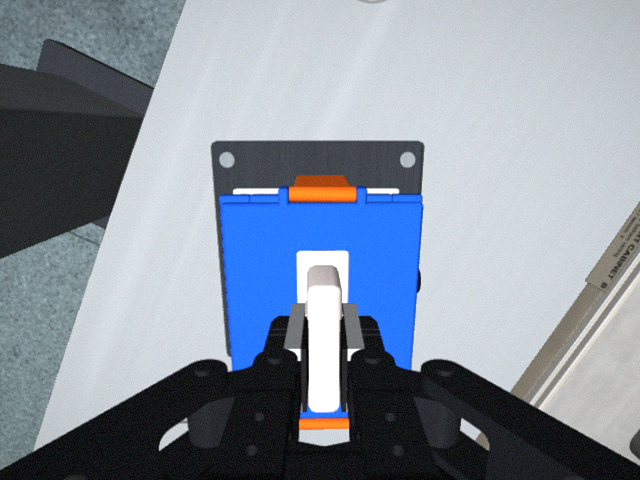

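move_arm(commands=[[0,-0.6,-0.1,0,0.5],[0,-0.5,-0.1,0,0.5],[0,0,0,0,0.5]])

```text
t: 17.05
tcp_pos: [499.6, 196.9, 128.7]
eef_rot: [[0.439, 0.006, 0.898], [-0.898, -0.001, 0.439], [0.004, -1.0, 0.005]]
force: [-2.7, -1.5, 3.7]
grip_width: 0.122
```

```bash
cat > off.py <<'E'
from plan import *
import sys
plan(499.2,196.8,133,26,step=300)
s=manip.sense();c=manip.read_camera("wrist");k,d=K(c);H=np.array(c["hand_eye"])
f=c["frame"].astype(int);cv2.imwrite(sys.argv[1],np.clip(f*1.5,0,255).astype(np.uint8))
hsv=cv2.cvtColor(c["frame"],cv2.COLOR_BGR2HSV).astype(int)
blue=(abs(hsv[...,0]-111)<8)&(hsv[...,1]>150)
def tp(uv,y):
    p=cv2.undistortPoints(np.array(uv,float).reshape(-1,1,2),k,d).reshape(-1,2)
    r=np.c_[p,np.ones(len(p))]@H[:3,:3].T;o=H[:3,3]
    return (o+r*((y-o[1])/r[:,1])[:,None])
for v in range(188,194):
    x=np.where(f[v,180:460].min(1)>110)[0]+180
    if len(x): print(v,"white",x.min(),x.max(),tp([(x.min(),v),(x.max()+1,v)],float(sys.argv[2]))[:,2].round(1),tp([(x.min(),v),(x.max()+1,v)],float(sys.argv[2]))[:,2].mean().round(2))
for v in range(199,206,2):
    x=np.where(blue[v])[0];x=x[(x>180)&(x<460)];q=tp([(x.min(),v),(x.max()+1,v)],22.4)[:,2];print(v,"blue",x.min(),x.max(),q.round(1),q.mean().round(2))
E
python3 off.py pics/w13.png 54
```

```text
t 17.05 tcp [499.6 196.9 128.7] yaw 26.07 tilt y [ 0.0058 -0.0012 -1.    ] F [-2.74 -1.52  3.74] w 10.4 j6 -17.1
[-0.01, -0.43, -0.04, np.float64(0.07)]
188 white 180 459 [-63.2  60.8] -1.19
189 white 180 459 [-63.2  60.9] -1.19
190 white 180 459 [-63.3  60.9] -1.19
191 white 180 459 [-63.3  60.9] -1.19
192 white 180 459 [-63.4  61. ] -1.19
193 white 180 459 [-63.4  61. ] -1.19
199 blue 221 422 [-37.3  36.8] -0.22
201 blue 221 422 [-37.3  36.9] -0.22
203 blue 222 422 [-37.   36.9] -0.04
205 blue 222 423 [-37.1  37.4] 0.15
```

```bash
sed -i 's/f\[v,180:460\].min(1)>110)\[0\]+180/f[v,226:412].min(1)>100)[0]+226/' off.py; python3 off.py pics/w13b.png 54; python3 -c "
import cv2;print(cv2.imread('pics/w13b.png')[191,215:430,1].tolist())"
```

```text
t 17.1 tcp [499.6 196.8 128.5] yaw 26.07 tilt y [ 0.0058 -0.0012 -1.    ] F [-2.5  -0.51  4.24] w 10.5 j6 -17.1
[-0.01, -0.45, -0.04, np.float64(0.07)]
188 white 242 398 [-35.7  33.7] -0.97
189 white 236 400 [-38.3  34.6] -1.86
190 white 235 400 [-38.8  34.6] -2.08
191 white 235 400 [-38.8  34.7] -2.09
192 white 235 400 [-38.9  34.7] -2.09
193 white 235 399 [-38.9  34.3] -2.31
199 blue 221 422 [-37.3  36.8] -0.22
201 blue 221 422 [-37.3  36.9] -0.22
203 blue 222 422 [-37.   36.9] -0.04
205 blue 222 423 [-37.1  37.4] 0.15
[228, 229, 217, 228, 226, 198, 139, 76, 67, 76, 70, 70, 75, 70, 72, 76, 79, 75, 66, 90, 214, 255, 255, 255, 255, 255, 255, 255, 255, 255, 255, 255, 255, 255, 255, 255, 255, 255, 255, 255, 255, 255, 255, 255, 255, 255, 255, 255, 255, 255, 255, 255, 255, 255, 255, 255, 255, 255, 255, 255, 255, 255, 255, 180, 112, 114, 120, 123, 129, 129, 121, 118, 93, 75, 106, 151, 154, 156, 148, 154, 148, 147, 150, 148, 151, 156, 154, 157, 151, 156, 153, 145, 153, 148, 142, 153, 148, 144, 147, 150, 153, 147, 154, 142, 150, 148, 145, 148, 144, 147, 141, 147, 142, 139, 145, 141, 150, 147, 142, 142, 145, 142, 147, 144, 142, 150, 147, 144, 144, 138, 147, 142, 145, 145, 144, 148, 135, 145, 139, 138, 135, 109, 84, 102, 124, 124, 129, 130, 121, 126, 115, 88, 120, 255, 255, 255, 255, 255, 255, 255, 255, 255, 255, 255, 255, 255, 255, 255, 255, 255, 255, 255, 255, 255, 255, 255, 255, 255, 255, 255, 255, 255, 255, 255, 255, 249, 138, 75, 75, 67, 70, 76, 73, 72, 73, 81, 73, 79, 79, 70, 69, 60, 97, 214, 228, 226, 232, 222, 226, 223, 220, 219, 217, 222, 220]
```

View pics/w13b.png

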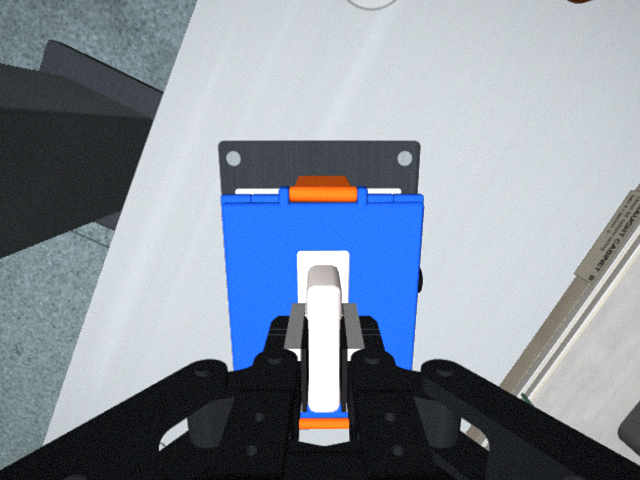

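move_arm(commands=[[0,-0.2,-0.1,0,0.5],[0,-0.1,-0.1,0,0.5],[0,0,-0.05,0,0.5],[0,0,0,0,0.5]])

```text
t: 17.65
tcp_pos: [498.9, 196.3, 131.3]
eef_rot: [[0.439, 0.01, 0.898], [-0.899, 0.001, 0.439], [0.004, -1.0, 0.009]]
force: [0.1, -0.2, 1.5]
grip_width: 0.122
```

```bash
python3 off.py pics/w14.png 54
```

```text
t 17.65 tcp [498.9 196.3 131.3] yaw 26.04 tilt y [ 9.8e-03  7.0e-04 -1.0e+00] F [ 0.11 -0.17  1.5 ] w 10.4 j6 -17.2
[-0.03, -0.17, 0.05, np.float64(0.04)]
188 white 239 400 [-37.   34.6] -1.2
189 white 237 401 [-37.9  35.1] -1.42
190 white 236 401 [-38.4  35.1] -1.64
191 white 236 401 [-38.4  35.1] -1.64
192 white 236 402 [-38.4  35.6] -1.42
193 white 236 394 [-38.5  32. ] -3.2
199 blue 222 423 [-36.9  37.2] 0.15
201 blue 222 423 [-37.   37.3] 0.15
203 blue 222 423 [-37.   37.3] 0.15
205 blue 222 423 [-37.1  37.4] 0.15
```

move_arm(commands=[[0,0,0,0,3],[0,0,-0.1,0,3],[0,0,0,0,3]])

```text
t: 18.08
tcp_pos: [496.7, 195.4, 130.2]
eef_rot: [[0.439, 0.007, 0.898], [-0.898, -0.0, 0.439], [0.003, -1.0, 0.006]]
force: [0.7, 0.5, -0.4]
grip_width: 0.352
```

```bash
python3 off.py pics/w15.png 54
```

```text
t 18.075 tcp [496.7 195.4 130.2] yaw 26.05 tilt y [ 6.6e-03 -3.0e-04 -1.0e+00] F [ 0.69  0.55 -0.36] w 30.0 j6 -17.2
[-0.01, -0.28, 0.28, np.float64(0.05)]
188 white 226 226 [-42.8 -42.3] -42.53
189 white 226 406 [-42.8  37.3] -2.75
190 white 226 408 [-42.8  38.2] -2.31
191 white 226 408 [-42.8  38.2] -2.31
192 white 226 408 [-42.9  38.2] -2.31
193 white 226 408 [-42.9  38.3] -2.31
199 blue 227 431 [-35.1  40.2] 2.54
201 blue 227 430 [-35.1  39.8] 2.36
203 blue 227 430 [-35.2  39.9] 2.36
205 blue 227 431 [-35.2  40.3] 2.55
```

View pics/w15.png

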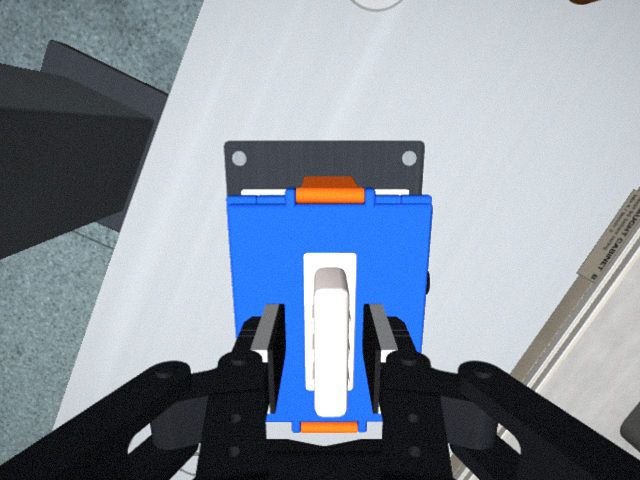

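move_arm(commands=[[0,0,0.1,0,3],[0,0,0,0,1.5],[0,0,0,0,0.5],[0,0,0,0,0.5],[0,0,0,0,0.5]])

```text
t: 18.75
tcp_pos: [497.6, 195.9, 130.2]
eef_rot: [[0.439, 0.006, 0.898], [-0.898, -0.0, 0.439], [0.003, -1.0, 0.006]]
force: [0.0, -0.4, 0.1]
grip_width: 0.121
```

```bash
python3 off.py pics/w16.png 54
```

```text
t 18.75 tcp [497.6 195.9 130.2] yaw 26.05 tilt y [ 6.4e-03 -4.0e-04 -1.0e+00] F [ 0.03 -0.44  0.06] w 10.4 j6 -17.2
[-0.01, -0.28, 0.19, np.float64(0.05)]
189 white 241 404 [-36.1  36.4] 0.13
190 white 239 405 [-37.   36.9] -0.09
191 white 239 406 [-37.1  37.3] 0.13
192 white 239 406 [-37.1  37.4] 0.13
193 white 239 406 [-37.1  37.4] 0.13
199 blue 223 426 [-36.5  38.3] 0.88
201 blue 223 426 [-36.6  38.4] 0.89
203 blue 223 426 [-36.6  38.4] 0.89
205 blue 223 426 [-36.7  38.5] 0.89
```

move_arm(commands=[[0,0.3,0,0,0.5],[0,0.3,0,0,0.5],[0,0.3,0,0,0.5]])

```text
t: 19.18
tcp_pos: [498.4, 195.9, 121.9]
eef_rot: [[0.439, 0.008, 0.898], [-0.898, -0.0, 0.439], [0.004, -1.0, 0.007]]
force: [-1.3, -1.0, 7.6]
grip_width: 0.122
```

move_arm(commands=[[0,0.3,0,0,0.5],[0,0.2,0,0,0.5]])

```text
t: 19.42
tcp_pos: [498.6, 195.9, 117.6]
eef_rot: [[0.439, 0.008, 0.898], [-0.898, -0.001, 0.439], [0.004, -1.0, 0.007]]
force: [-3.3, -1.5, 9.4]
grip_width: 0.128
```

move_arm(commands=[[0,0.2,-0.1,0,0.5],[0,0.2,-0.05,0,0.5]])

```text
t: 19.68
tcp_pos: [498.5, 195.7, 115.4]
eef_rot: [[0.439, 0.011, 0.898], [-0.898, 0.0, 0.439], [0.004, -1.0, 0.01]]
force: [-3.7, -0.3, 10.2]
grip_width: 0.125
```

```bash
python3 off.py pics/w17.png 54; python3 -c "
from workcell import manip;s=manip.sense();print(s['force'],s['moment'])"
```

```text
t 19.675 tcp [498.5 195.7 115.4] yaw 26.06 tilt y [ 1.070e-02  3.000e-04 -9.999e-01] F [-3.72 -0.34 10.15] w 10.7 j6 -17.3
[-0.07, -1.76, 0.11, np.float64(0.06)]
189 white 237 404 [-37.9  36.4] -0.76
190 white 235 405 [-38.8  36.9] -0.98
191 white 235 406 [-38.8  37.3] -0.76
192 white 235 406 [-38.9  37.4] -0.76
193 white 235 406 [-38.9  37.4] -0.76
199 blue 221 426 [-37.3  38.3] 0.52
201 blue 222 426 [-37.   38.4] 0.7
203 blue 222 426 [-37.   38.4] 0.7
205 blue 222 426 [-37.1  38.5] 0.7
[-3.02018098  0.2198849  10.50209379] [ 0.00791408  0.63864998 -0.05316686]
```

move_arm(commands=[[0,0.2,-0.1,0,0.5],[0,0.2,-0.05,0,0.5]])

```text
t: 19.98
tcp_pos: [498.5, 195.5, 113.6]
eef_rot: [[0.439, 0.014, 0.898], [-0.898, 0.001, 0.439], [0.005, -1.0, 0.013]]
force: [-4.1, -0.8, 12.9]
grip_width: 0.124
```

move_arm(commands=[[0,0.3,-0.1,0,0.5]])

```text
t: 20.1
tcp_pos: [498.4, 195.3, 111.9]
eef_rot: [[0.439, 0.015, 0.898], [-0.898, 0.002, 0.439], [0.005, -1.0, 0.014]]
force: [-2.7, -0.4, 12.7]
grip_width: 0.129
```

```bash
python3 off.py pics/w18.png 54
```

```text
t 20.1 tcp [498.4 195.3 111.9] yaw 26.07 tilt y [ 0.0153  0.0016 -0.9999] F [-2.71 -0.42 12.7 ] w 11.0 j6 -17.3
[-0.1, -2.11, 0.14, np.float64(0.07)]
188 white 238 404 [-37.4  36.4] -0.54
189 white 235 405 [-38.8  36.8] -0.98
190 white 235 406 [-38.8  37.3] -0.76
191 white 235 406 [-38.8  37.3] -0.76
192 white 235 406 [-38.9  37.4] -0.76
193 white 235 406 [-38.9  37.4] -0.76
199 blue 221 426 [-37.3  38.3] 0.51
201 blue 222 426 [-37.   38.4] 0.7
203 blue 222 426 [-37.   38.4] 0.7
205 blue 222 426 [-37.1  38.5] 0.7
```

move_arm(commands=[[0,0.3,0,0,0.5]])

```text
t: 20.27
tcp_pos: [499.0, 195.4, 109.9]
eef_rot: [[0.439, 0.016, 0.898], [-0.898, 0.002, 0.439], [0.006, -1.0, 0.016]]
force: [-3.1, -0.4, 9.6]
grip_width: 0.125
```

move_arm(commands=[[0,0.3,0,0,0.5]])

```text
t: 20.4
tcp_pos: [499.0, 195.5, 107.6]
eef_rot: [[0.44, 0.016, 0.898], [-0.898, 0.001, 0.44], [0.006, -1.0, 0.015]]
force: [-4.0, 0.6, 10.5]
grip_width: 0.124
```

```bash
python3 off.py pics/w19.png 51
```

```text
t 20.4 tcp [499.  195.5 107.6] yaw 26.09 tilt y [ 0.0163  0.0015 -0.9999] F [-4.04  0.64 10.47] w 10.6 j6 -17.3
[-0.11, -2.54, 0.08, np.float64(0.09)]
190 white 232 406 [-39.5  36.7] -1.4
191 white 231 407 [-39.9  37.1] -1.4
192 white 230 407 [-40.4  37.2] -1.62
193 white 230 407 [-40.4  37.2] -1.62
199 blue 220 425 [-37.7  37.9] 0.14
201 blue 220 424 [-37.7  37.6] -0.04
203 blue 221 424 [-37.4  37.7] 0.14
205 blue 221 424 [-37.4  37.7] 0.14
```

```bash
python3 -c "
from plan import *
c=manip.read_camera('scene')['frame'];x,y=190,190
cv2.imwrite('pics/s6.png',cv2.resize(np.clip(c[y:y+100,x:x+130]*1.5,0,255).astype(np.uint8),None,fx=6,fy=6,interpolation=2))
"
```

```text
(no output)
```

View pics/s6.png

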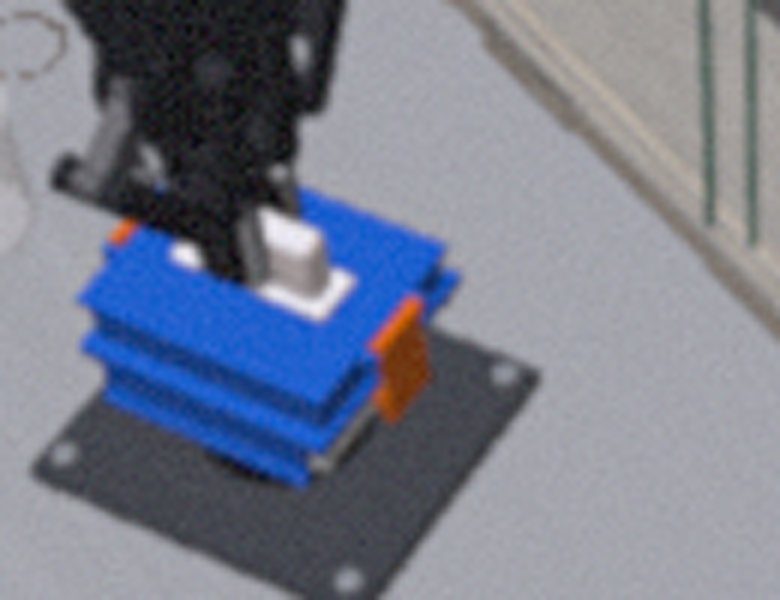

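View pics/w19.png

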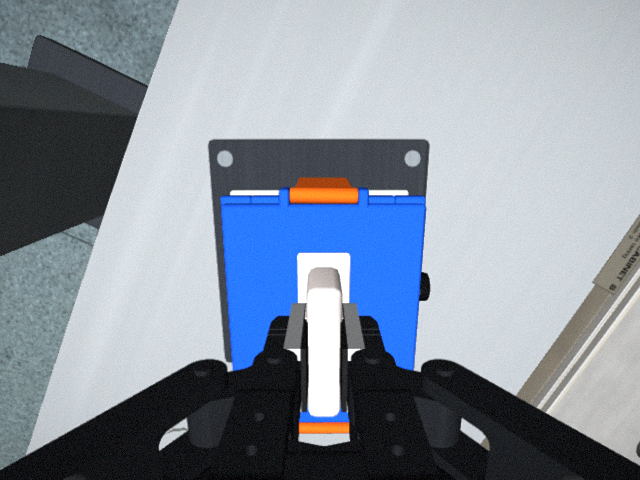

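move_arm(commands=[[0,0.3,0,0,0.5]])

```text
t: 20.62
tcp_pos: [499.1, 195.5, 105.5]
eef_rot: [[0.44, 0.016, 0.898], [-0.898, 0.001, 0.44], [0.006, -1.0, 0.015]]
force: [-4.5, -0.5, 13.1]
grip_width: 0.124
```

move_arm(commands=[[0,0.3,0,0,0.5]])

```text
t: 20.75
tcp_pos: [499.1, 195.6, 103.5]
eef_rot: [[0.44, 0.016, 0.898], [-0.898, 0.001, 0.44], [0.006, -1.0, 0.014]]
force: [-5.3, -1.1, 14.1]
grip_width: 0.125
```

```bash
python3 off.py pics/w20.png 46
```

```text
t 20.75 tcp [499.1 195.6 103.5] yaw 26.13 tilt y [ 1.570e-02  8.000e-04 -9.999e-01] F [-5.26 -1.12 14.08] w 10.7 j6 -17.3
[-0.11, -2.95, 0.06, np.float64(0.13)]
190 white 232 406 [-38.3  35.6] -1.35
191 white 230 407 [-39.2  36.1] -1.56
192 white 230 407 [-39.3  36.1] -1.56
193 white 230 407 [-39.3  36.1] -1.57
199 blue 220 425 [-37.7  37.9] 0.15
201 blue 220 425 [-37.7  38. ] 0.14
203 blue 220 425 [-37.8  38. ] 0.14
205 blue 220 425 [-37.8  38.1] 0.14
```

move_arm(commands=[[0,-0.4,0,0,0.5],[0,-0.4,0,0,0.5],[0,-0.4,0,0,0.5],[0,0,0,0,0.5]])

```text
t: 21.3
tcp_pos: [498.8, 195.4, 117.1]
eef_rot: [[0.441, 0.015, 0.898], [-0.898, -0.0, 0.441], [0.007, -1.0, 0.013]]
force: [-1.0, -0.1, 2.0]
grip_width: 0.124
```

move_arm(commands=[[0,-0.1,0,0,2],[0,0,0,0,4],[0,0,0,0,4],[0,0,0,0,4],[0,-1.5,0,0,4],[0,-2,0,0,4],[0,-3,0,0,4],[0,-3,0,0,4],[0,-3,0,0,4],[0,0,0,0,4]])

```text
t: 22.55
tcp_pos: [497.3, 195.6, 250.7]
eef_rot: [[0.44, 0.018, 0.898], [-0.898, 0.001, 0.441], [0.007, -1.0, 0.017]]
force: [-0.1, -0.2, 0.3]
grip_width: 0.467
```

```bash
python3 -c "
from plan import *
plan(498.4,195.5,220,26,step=300)
c=manip.read_camera('scene')['frame'];x,y=190,190
cv2.imwrite('pics/s7.png',cv2.resize(np.clip(c[y:y+100,x:x+130]*1.5,0,255).astype(np.uint8),None,fx=6,fy=6,interpolation=2))
c=manip.read_camera('wrist')['frame']
cv2.imwrite('pics/w21.png',np.clip(c*1.5,0,255).astype(np.uint8))"
```

```text
t 22.55 tcp [497.3 195.6 250.7] yaw 26.14 tilt y [ 1.800e-02  7.000e-04 -9.998e-01] F [-0.13 -0.18  0.35] w 39.9 j6 -17.3
[0.06, 3.07, 0.09, np.float64(0.14)]
```

View pics/s7.png

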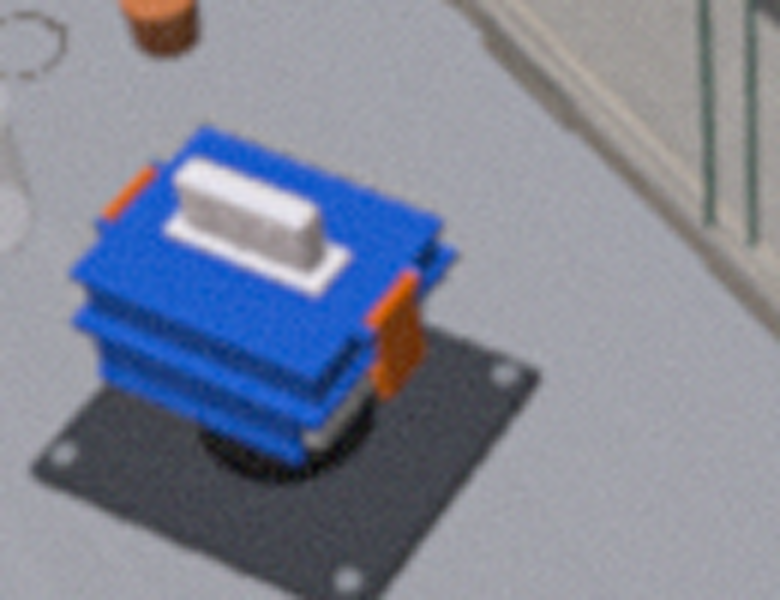

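View pics/w21.png

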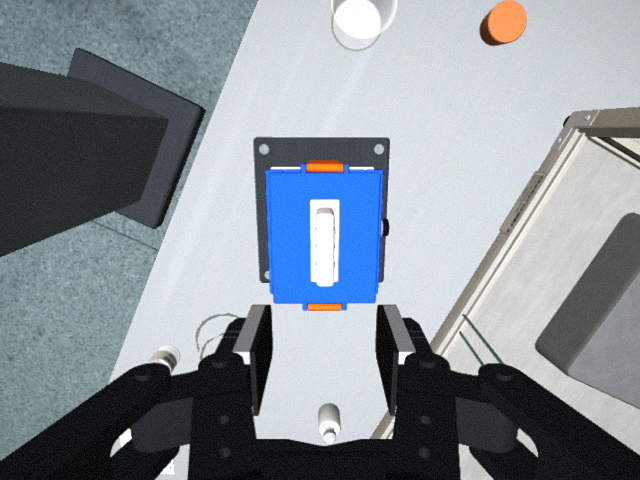

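```bash
python3 -c "
from h import *
c=manip.read_camera('scene');E=ext(c)
a=np.radians(26);R=np.array([[np.cos(a),-np.sin(a)],[np.sin(a),np.cos(a)]])
obs=np.array([[325,378],[72,275],[205,125],[440,222]])/6+[190,190]
o=[(-38,-48),(-38,48),(38,48),(38,-48)]
for z in (94,98,102,106):
    P=[list(np.array([498.4,195.5])+R@np.array(q))+[z] for q in o]
    print(z,(obs-proj(c,E,P)).round(1).tolist())
# calibration check using the mount plate corners z=10
P=[list(np.array([498.4,195.5])+R@np.array(q))+[10] for q in [(-60,-68),(-60,68),(60,-68)]]
print(proj(c,E,P).round(1).tolist(), (np.array([[355,600],[32,468],[540,375]])/6+190).round(1).tolist())
"
```

```text
94 [[3.4, -1.5], [3.0, -0.9], [2.1, -1.0], [0.9, -0.9]]
98 [[3.7, -0.1], [3.4, 0.5], [2.4, 0.4], [1.1, 0.5]]
102 [[4.0, 1.2], [3.8, 1.8], [2.8, 1.8], [1.3, 1.9]]
106 [[4.3, 2.6], [4.2, 3.2], [3.1, 3.3], [1.5, 3.3]]
[[248.5, 292.9], [192.7, 267.7], [279.8, 251.2]] [[249.2, 290.0], [195.3, 268.0], [280.0, 252.5]]
```

move_arm(commands=[[-3,0,0,0,4],[-4,0,0,0,4],[-4,0,0,0,4],[-3,0,0,0,4],[0,0,0,0,4],[0,0,0,0,4]])

```text
t: 23.45
tcp_pos: [428.0, 321.5, 236.5]
eef_rot: [[0.439, -0.004, 0.899], [-0.899, -0.007, 0.439], [0.004, -1.0, -0.007]]
force: [-0.5, -0.5, 0.1]
grip_width: 0.468
```

```bash
python3 -c "
from plan import *
plan(498.4,195.5,220,26,step=300)
c=manip.read_camera('wrist')['frame']
cv2.imwrite('pics/w22.png',np.clip(c*1.5,0,255).astype(np.uint8))
c=manip.read_camera('top')['frame']
cv2.imwrite('pics/top3.png',cv2.resize(np.clip(c[240:365,130:300]*1.5,0,255).astype(np.uint8),None,fx=4.5,fy=4.5,interpolation=2))"
```

```text
t 23.45 tcp [428.  321.5 236.5] yaw 26.01 tilt y [-0.004  -0.0067 -1.    ] F [-0.48 -0.54  0.06] w 40.0 j6 -1.6
[14.42, 1.65, 0.8, np.float64(0.01)]
```

View pics/w22.png

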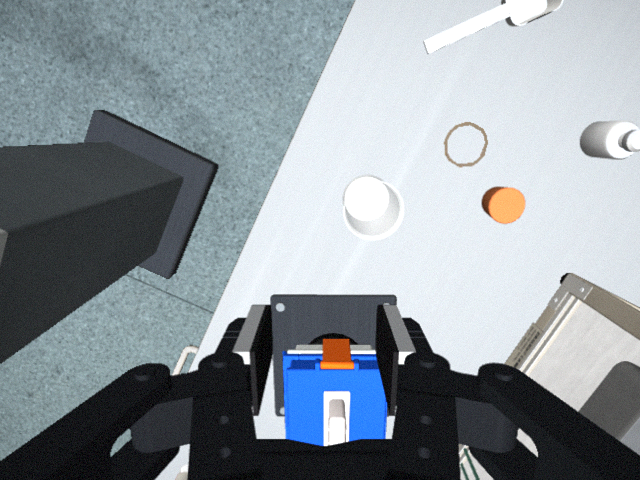

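View pics/top3.png

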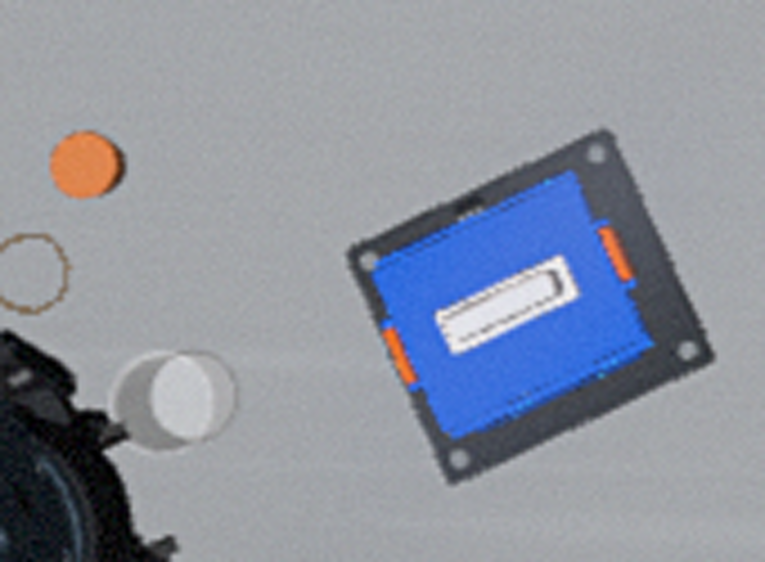

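```bash
python3 - <<'E'
from m import *
c=manip.read_camera("top");E=ext(c);hsv=cv2.cvtColor(c["frame"],cv2.COLOR_BGR2HSV).astype(int)
m,ce,a=big((abs(hsv[...,0]-111)<8)&(hsv[...,1]>150),(247,300));print(ce,a)
print(cv2.minAreaRect(plane(c,E,quad(m),98)[:,:2].astype(np.float32)))
c=manip.read_camera("wrist");f=c["frame"][280:450,260:410]
cv2.imwrite("pics/w23.png",cv2.resize(np.clip(f*1.8,0,255).astype(np.uint8),None,fx=3.5,fy=3.5,interpolation=2))
E
```

```text
[243.15587918 308.08953614] 1854
((497.85614013671875, 194.5065155029297), (86.593505859375, 104.6072998046875), 25.349634170532227)
```

View pics/w23.png

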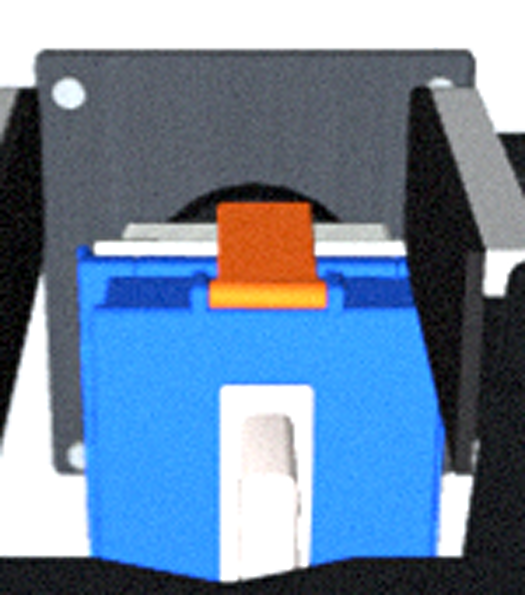

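```bash
python3 -c "
from workcell import manip
print(manip.sense()['force']);print(manip.sign_off())"
```

```text
[0.71377506 0.35316371 0.75231584]
the job is handed in; nothing more can be done
None
```

I put the large blue dust cover on the weigh cell with its gap over the connector, pressed it home and handed the job in at about 23.5 s of the 58 s allowed. The simulator gives no verdict, so what follows rests on my own checks.

**How it went:** On the first press the cover sat about 2 mm off centre towards the connector side. I backed off, let go, re-gripped about 1 mm nearer centre and pressed again. On that second press the push fell from 12.7 N to 9.6 N when the clips caught. I pressed on to about 14 N. The deepest the cell sank was about 18 mm by my estimate, against the 26 mm limit. I then eased off, released the cover and moved the arm clear.

**Last checks:**
- **Height:** the scene camera puts the flat top at about 97–98 mm. Fully home would be 98–100 mm with the cell risen.
- **Level:** the four top corners agree to within about 2 mm.
- **Centring:** the top camera puts the cover within about 2 mm of the rim's centre and its angle within about 1° of the cell's.
- **Gap and +y clip:** the connector is on the gap's side. The +y clip hangs closed past the rim.
- **Other objects:** the beaker was upright in the last views, and I saw the vial upright earlier, during placing. I never worked near the 100 g weight and did not check its position again.

**Less certain:**
- I saw only one clear drop in force, not one for each clip.
- I did not see the -y clip's hook directly. That both clips caught is inferred from the cover sitting level and staying home after release.
- The last rim-to-cover measurement under load still showed about 1.3–1.7 mm of sideways offset, against the 4 mm allowed.
- The scene camera showed a sideways difference of 1–4 pixels. Part of it also shows on the fixed base plate, so I put it down mainly to calibration.

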